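# Load the sample changer and dial each sample's program

### The job

Run the sample bottles on the bench through the sample changer, tallest first (two or three of the three sizes are there): stand each upright on the turntable's place at the loading gate, let go, roll the program wheel to that bottle's number (tallest 4, middle-sized 1, shortest 3), and only then turn the turntable one click clockwise (there is a grip bar on its hub), so that the next place comes to the gate. After the last bottle has been turned on one click, roll the wheel back to 0, with all the bottles standing on neighbouring places of the turntable; leave the other things on the bench alone.

Things in the scene. Friction and masses are not known exactly. Their poses are not given: they have to be found in the camera images.
- tall_mid (a point): Tallest of the sample bottles (not in every job: then None): round, white plastic, blue cap, 54 mm in diameter and 120 mm tall in all. Straight body up to 94 mm above its foot, then a short shoulder and a cap 42 mm in diameter. About 0.18 kg, heavy at the foot. The point is on its axis, half-way up; its z axis is the bottle's own axis. It is program 4.
- middle_mid (a point): Middle-sized of the sample bottles (not in every job: then None): round, white plastic, blue cap, 58 mm in diameter and 92 mm tall in all. Straight body up to 66 mm above its foot, then a short shoulder and a cap 42 mm in diameter. About 0.18 kg, heavy at the foot. The point is on its axis, half-way up; its z axis is the bottle's own axis. It is program 1.
- short_mid (a point): Shortest of the sample bottles (not in every job: then None): round, white plastic, blue cap, 64 mm in diameter and 64 mm tall in all. Straight body up to 38 mm above its foot, then a short shoulder and a cap 42 mm in diameter. About 0.18 kg, heavy at the foot. The point is on its axis, half-way up; its z axis is the bottle's own axis. It is program 3.
- gate (a point): The loading gate of the sample changer: the place nearest the robot, where a black chevron on the white base's nose points. The point lies on the turntable's flat top, 34 mm above the work surface, where the middle of a ring mark stops; it belongs to the base and does not turn. Its x axis points to the turntable's centre, 105 mm away, y to the left of that, z up.
- stop1 (a point): Stop 1, the first place past the gate, to its left seen from the robot: like the gate, on the fixed base, 60 degrees clockwise (seen from above) from the gate.
- stop2 (a point): Stop 2, the second place past the gate: like the gate, on the fixed base, 120 degrees clockwise (seen from above) from the gate.
- stop3 (a point): Stop 3, the third place past the gate, opposite it: like the gate, on the fixed base, 180 degrees clockwise (seen from above) from the gate.
- hub_bar (a point): The middle of the black grip bar on top of the turntable's hub, by which it is turned: 42 mm long along this point's y axis, 14 mm thick along its x axis, 36 mm high (18 mm above and below this point), on a post 26 mm in diameter with a skirt (84 mm across) up to 74 mm above the work surface; this point is 125 mm above the work surface, on the turntable's axis, and turns with it.
- rim_mark (a point): The middle of one of the six ring marks (74 mm across, no rim) on the grey turntable's smooth top, 105 mm from its axis, one every 60 degrees; turns with it. The turntable is flat, 330 mm in diameter.
- turntable (a joint): Turntable angle, rad, growing clockwise seen from above. A detent every 60 degrees (1.047), at whole multiples, puts a ring mark at the gate and at each stop; let go between two, it snaps to the nearer. About 0.4 N m gets it over a click. It starts at 0, 1.047 or 2.094; end stops at -0.35 and 6.7.
- program_wheel (a joint): Program wheel angle, rad: 0.785 (45 degrees) a digit, 0 at digit 0 to 5.498 at digit 7, a detent at each digit, end stops 0.2 past 0 and 7 (it does not wrap round). It grows as the wheel's top rolls away from the robot (to wheel_axle's +x). Let go between two digits, it snaps to the nearer. About 6 N on a rib gets it over a click.
- wheel_axle (a point): Middle of the program wheel's axle, fixed to its white housing, 70 mm up. x: away from the robot, square to the axle; y: along it, left; z up. Black drum, 100 mm in diameter, 84 mm wide, between cheeks (120 mm long, 90 mm high, outer faces at y = +-53 mm). Left half: white digits 0 to 7, read from the robot's side; the one facing straight up, at the black pointer, is set. Right half: eight ribs.
- rib_top (a point): Fixed point straight above the axle at rib-tip height (132 mm up), 23 mm right of the wheel's middle; axes as wheel_axle. Ribs: 36 mm wide, 6 mm thick, 12 mm out of the drum, every 45 degrees, half-way between digits; at a click one lies 24 mm before this point, one 24 mm past it, 5 mm lower. A fingertip put down behind one and moved level over the top, 8 mm below this point, rolls it a digit.
- digit0 (a point): The middle of the face with digit 0 on the wheel's drum, 50 mm from the axle; this face is uppermost (120 mm above the work surface) when the wheel is set to 0.
- digit1 (a point): The middle of the face with digit 1 on the wheel's drum, 50 mm from the axle; this face is uppermost (120 mm above the work surface) when the wheel is set to 1.
- digit3 (a point): The middle of the face with digit 3 on the wheel's drum, 50 mm from the axle; this face is uppermost (120 mm above the work surface) when the wheel is set to 3.
- digit4 (a point): The middle of the face with digit 4 on the wheel's drum, 50 mm from the axle; this face is uppermost (120 mm above the work surface) when the wheel is set to 4.
- tape: Red tape roll lying flat, 90 mm across, 22 mm high; origin under its middle. Leave alone.
- pen_pot: Dark steel pot with pens, 72 mm across, 145 mm high; origin under its middle. Leave alone.
- calculator: Grey pocket calculator, 150 mm by 80 mm, 16 mm thick; origin under its middle. Leave alone.
- reagent: Clear glass bottle, 84 mm across, about 170 mm high, on the far left; origin under its middle. Leave alone.
- reagent2: Amber glass bottle, 72 mm across, about 140 mm high, at the far side; origin under its middle. Leave alone.

How it is judged (in metres and radians):
On the way, in this order (a step that is already met when the one before it is completed fails the run):
1. the tallest bottle stands on the place at the gate, let go, with 4 uppermost on the program wheel (horizontal distance between tall_mid and gate below 0.02 m and angle between tall_mid's own z axis and vertical below 0.1 rad and z of tall_mid in the frame of gate between 0.054 and 0.068 m and z of digit4 in the frame of tall_mid above 0.019 m and contact force between the fingers and tall below 0.3 N), for 0.3 s.
2. the turntable has been indexed so that the tallest bottle stands at the first stop past the gate (horizontal distance between tall_mid and stop1 below 0.025 m and angle between tall_mid's own z axis and vertical below 0.1 rad and linear speed of tall below 0.02 m/s and contact force between the fingers and tall below 0.3 N), for 0.3 s.
3. the middle-sized bottle stands on the place at the gate, let go, with 1 uppermost on the program wheel (horizontal distance between middle_mid and gate below 0.02 m and angle between middle_mid's own z axis and vertical below 0.1 rad and z of middle_mid in the frame of gate between 0.04 and 0.054 m and z of digit1 in the frame of middle_mid above 0.033 m and contact force between the fingers and middle below 0.3 N), for 0.3 s.
4. the turntable has been indexed so that the middle-sized bottle stands at the first stop past the gate (horizontal distance between middle_mid and stop1 below 0.025 m and angle between middle_mid's own z axis and vertical below 0.1 rad and linear speed of middle below 0.02 m/s and contact force between the fingers and middle below 0.3 N), for 0.3 s.
5. the shortest bottle stands on the place at the gate, let go, with 3 uppermost on the program wheel (horizontal distance between short_mid and gate below 0.02 m and angle between short_mid's own z axis and vertical below 0.1 rad and z of short_mid in the frame of gate between 0.026 and 0.04 m and z of digit3 in the frame of short_mid above 0.047 m and contact force between the fingers and short below 0.3 N), for 0.3 s.
6. the turntable has been indexed so that the shortest bottle stands at the first stop past the gate (horizontal distance between short_mid and stop1 below 0.025 m and angle between short_mid's own z axis and vertical below 0.1 rad and linear speed of short below 0.02 m/s and contact force between the fingers and short below 0.3 N), for 0.3 s.
At the end, for the whole second after the job is handed in: The wheel stands at 0 (within 0.15 rad); the turntable has been indexed; every bottle that is present stands upright and still on the turntable, within 25 mm of its stop: the last one loaded at stop 1, the one before at stop 2, and so on without a gap (value of joint program_wheel between -0.15 and 0.15 rad and distance of rim_mark from where it was at the start of the episode above 0.14 m and (horizontal distance between tall_mid and stop2 below 0.025 m or horizontal distance between tall_mid and stop3 below 0.025 m) and angle between each of tall_mid, middle_mid, short_mid's own z axis and vertical below 0.1 rad and linear speed of each of tall, middle, short below 0.02 m/s and z of tall_mid in the frame of gate above 0.054 m and (horizontal distance between middle_mid and stop1 below 0.025 m or horizontal distance between middle_mid and stop2 below 0.025 m) and z of middle_mid in the frame of gate above 0.04 m and horizontal distance between short_mid and stop1 below 0.025 m and z of short_mid in the frame of gate above 0.026 m and horizontal distance between tall_mid and middle_mid below 0.14 m and horizontal distance between middle_mid and short_mid below 0.14 m and (horizontal distance between tall_mid and middle_mid below 0.14 m or horizontal distance between tall_mid and short_mid below 0.14 m)); the robot touches nothing.
It fails at once if the tape roll, the pen pot, the calculator or a reagent bottle is shoved more than 60 mm (distance of any of tape, reagent, reagent2, pen_pot, calculator from where it was at the start of the episode above 0.06 m).
Of tall, middle, short only 2 to 3 are there at a start; the rules pass over those that are not, and their reading is None.
At some moment in a run one of tall, middle, short may be knocked a few centimetres aside while the robot is not near it.
Once in a run the grip may slacken for a moment while it holds something.
It also fails if it takes over 210 s, if anything falls off the work surface, if the arm or the gripper's body presses on something with over 40 N, if the wrist force passes 120 N, or if a joint passes its speed limit or range.

### The arm

A 6-joint arm with a two-finger parallel gripper is mounted at the origin on the work surface. World frame = base frame: x ahead of the robot, y to its left, z up, the work surface at z = 0. Lengths are in m, angles in degrees, forces in N, time in s.
With the tool pointing down it reaches from about 0.375 to 0.9 m from the base axis. Payload 3.1 kg.
Tool frame: the origin (TCP) lies midway between the tips of the shut fingers; the grasp point (between the pads) lies bot.pinch_z behind it (bot.pinch_z is the distance from the TCP to the grasp point, in m); z points along the fingers, y is the direction in which the jaws open and shut (so a half turn about z gives the same grasp; the last joint's range is limited). The gripper opens to 87 mm and grips with 3 to 60 N. Pads are 19 mm wide; open, the fingers measure 117 mm over their backs; the gripper's body (75 mm by 190 mm) begins 51 mm behind the grasp point.
Start: joints at [-82.248, 30.224, 82.088, -0, 67.689, -10.227], TCP at [0.193, -0.594, 0.223] pointing down, gripper open.
Joint ranges: [-176.69, 176.69], [-43.24, 126.21], [12.49, 139.97], [-82, 262], [0, 151.66], [-163.58, 163.58]. Speed limits (degrees/s): [159.86, 159.86, 180, 180, 180, 180].

### API

Orientations are given as a 3x3 rotation matrix whose columns are the frame's x, y, z axes.
In Python, from rig import bot gives the robot as it stands.
- The arm moves only by the tool apply_moves, never from a script. Its argument "motion" is text: rows parted by semicolons, each of 7 numbers parted by spaces: the shift along the tool's x, y, z in m, then the turn, a rotation vector about the tool's x, y, z in degrees, then the finger opening in m, from 0 to 0.087. A call has exactly 8 rows; each row is the pose to reach, as a shift and turn from the pose commanded when the call began, along the tool's axes at that moment; what a row does not reach only later rows make up. A row lasts 1/8 s, in which the tool goes at most 62.5 mm and 10.7 degrees, less where a joint would pass 70% of its speed; a pose out of reach is approached as far as the arm can. A call with a gripper value outside its range is refused whole. The fingers move at their own pace and stop on an object; the grip force is fixed at half the most. Time passes only in rows, so rows that repeat a pose let the fingers close, or fill a call up. It gives the time, the measured TCP pose, the force and the opening at its end, in the units of the state.
- bot.read_state(): the state, without advancing time (a new reading comes with each control period).
- bot.capture(name): name is "side" or "top" or "wrist"; returns the picture (480x640x3 uint8, red, green, blue); there is no depth.
- bot.get_calibration(name): a dict with "fx", "fy", "cx", "cy" (pixels), "rvec" (rotation vector, rad) and "tvec" (3), from world to camera coordinates, as OpenCV has them. Camera axes: x right, y down, z forward; pixel columns grow to the right and rows downward; lengths in m; the calibration is good to about 2 mm. A picture is of the moment at which its call begins: read the wrist's pose just before it. get_calibration takes no time and is no camera call; for the wrist camera it gives the pose at the moment of the call.
- bot.hand_in(): hands the job in, once; it reports no verdict.
Trained networks look in the newest picture that a camera, given by its name, has taken for a name from the list of things; names that differ only in an ending like _2 or _b are one class to them, and where a whole thing is asked for, a point or a joint stands for the part that bears it (a point fixed in the world has none). Each returns a list of dicts, best first, with "p" (0 to 1); they miss things now and then, are a little off and sometimes report something else, mostly with a low value. They report only what shows in the picture. A call takes as long as a camera call.
- bot.find_in(name, camera): "point" ([x, y, z] in m, in world coordinates, good to about 4 mm: the middle of the surface that is visible of it).
The state is a dict: "time_s": time; "joint_positions": joint angles; "qvel": joint speeds; "tau": joint torques, N m; "position": TCP position; "tcp_rot": TCP orientation; "force": force on the tool from outside, world axes, zero at the start; "moment": the same for the moment, N m; "opening": opening from 0.0 (shut) to 1.0 (fully open).
Only numpy, scipy, OpenCV 4.12 (cv2) and the standard library are available. Lean on these libraries where they do the work, as an engineer would, in place of code of your own. Each camera call takes 0.05 s, during which the arm holds its last target.

## Working session

There is one attempt and no reset: what is moved stays moved. The work goes in short steps, Python scripts to look and compute and a tool call to move; the robot and the scene stay as the last step left them, time stands still between calls to the robot, and variables do not carry over. Pictures are saved under pics/ and viewed, and the job is handed in when it is done.

Besides the shell and the picture viewer there is one more tool, called after "Emit:" in YAML: its name, and indented under it one key for each argument. apply_moves: Moves the arm, as the interface text tells. Its arguments: {"type":"object","properties":{"motion":{"type":"string"}},"required":["motion"]}

```bash
ls; mkdir -p pics
python3 - <<'E'
from rig import bot
import cv2
print(bot.read_state(), bot.pinch_z)
for n in ("side","top","wrist"):
    im=bot.capture(n); cv2.imwrite(f"pics/a_{n}.png",im[:,:,::-1])
    c=bot.get_calibration(n); print(n,c)
    for k in ("tall_mid","middle_mid","short_mid","hub_bar","wheel_axle","rim_mark","digit0","digit1","digit3","digit4","tape","pen_pot","calculator","reagent","reagent2","turntable","program_wheel"):
        try: print(k,[(d['p'],[round(float(x),3) for x in d['point']]) for d in bot.find_in(k,n)][:3])
        except Exception as e: print(k,e)
E
```

```text
pics
{'time_s': 0.0, 'joint_positions': array([-8.22481854e+01,  3.02792593e+01,  8.21569850e+01,  1.45312843e-03,
        6.76880896e+01, -1.02292266e+01]), 'qvel': array([ 0.02362752, -0.01070565, -0.05733544,  0.08228236, -0.12769601,
        0.04754895]), 'tau': array([ 6.29163223e-04, -4.40040779e+01, -1.76596177e+01,  6.33814163e-02,
        5.83352835e-02, -1.70624321e-04]), 'position': array([ 0.1928535 , -0.59373214,  0.22156516]), 'tcp_rot': array([[ 9.51161751e-01,  3.08692809e-01, -2.69450583e-04],
       [ 3.08692656e-01, -9.51159401e-01,  2.15336830e-03],
       [ 4.08438855e-04, -2.13137898e-03, -9.99997645e-01]]), 'force': array([0.89200629, 0.32493341, 0.21423144]), 'moment': array([ 0.00594491, -0.00649867,  0.01755099]), 'opening': 0.998527915439997} 0.0187
side {'fx': 456.2171396206138, 'fy': 456.2171396206138, 'cx': 317.4665445809782, 'cy': 244.55750676509945, 'rvec': array([ 2.29296392, -0.06741567,  0.01153003]), 'tvec': array([-0.60779508,  0.10312498,  1.08603061])}
tall_mid [(0.79, [0.579, -0.151, 0.079]), (0.68, [0.54, 0.1, 0.038]), (0.34, [0.495, -0.379, 0
[... 1867 characters left out ...]
 [0.708, 0.356, 0.117]), (0.86, [0.798, -0.069, 0.1])]
reagent2 [(0.89, [0.708, 0.356, 0.117]), (0.86, [0.798, -0.069, 0.1])]
turntable [(0.77, [0.534, 0.133, 0.034]), (0.49, [0.572, -0.131, 0.115]), (0.35, [0.483, -0.344, 0.11])]
program_wheel [(0.64, [0.483, -0.345, 0.111])]
wrist {'fx': 337.88243029979037, 'fy': 337.88243029979037, 'cx': 323.9811703282947, 'cy': 241.3919110279445, 'rvec': array([-2.35110939,  1.7087396 ,  0.23992474]), 'tvec': array([-0.6245594 , -0.0330611 ,  0.39063117])}
tall_mid []
middle_mid []
short_mid []
hub_bar []
wheel_axle []
rim_mark []
digit0 []
digit1 []
digit3 []
digit4 []
tape []
pen_pot []
calculator []
reagent []
reagent2 []
turntable []
program_wheel []
```

View pics/a_side.png

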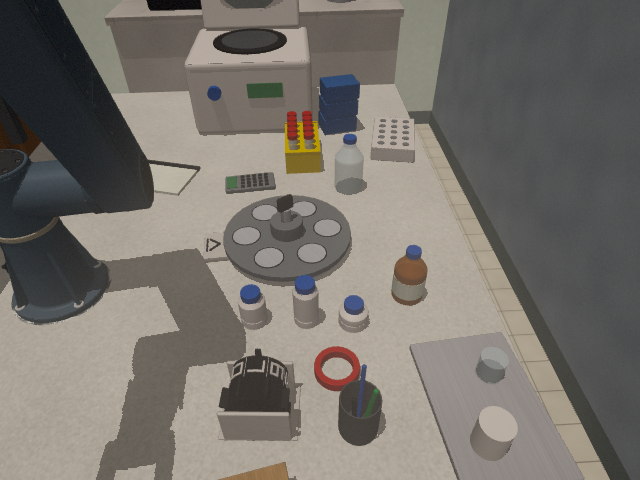

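View pics/a_top.png

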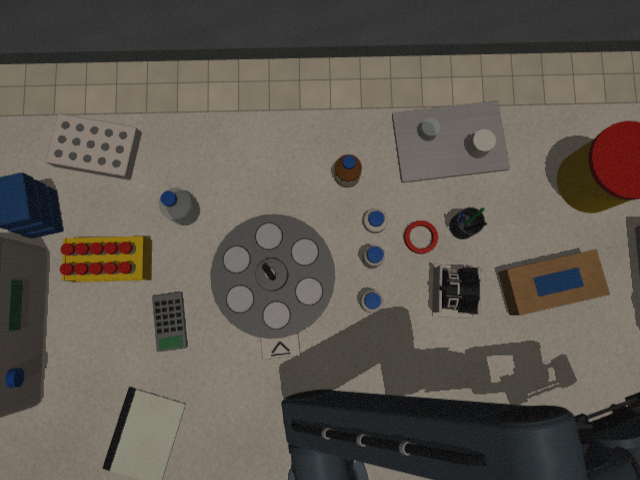

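View pics/a_wrist.png

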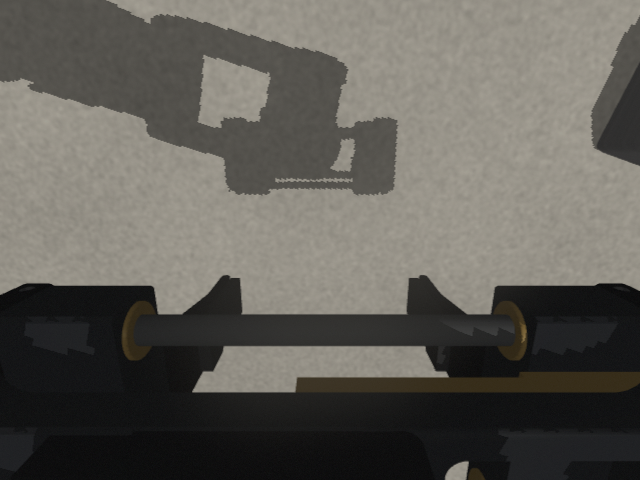

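```bash
cat > h.py <<'E'
import numpy as np, cv2
from scipy.spatial.transform import Rotation as R
from rig import bot
def cam(n):
    c=bot.get_calibration(n); K=np.array([[c['fx'],0,c['cx']],[0,c['fy'],c['cy']],[0,0,1.]])
    return K,cv2.Rodrigues(np.array(c['rvec']))[0],np.array(c['tvec'])
def px2w(n,uv,z,C=None):
    K,r,t=C or cam(n); d=r.T@np.linalg.inv(K)@np.array([uv[0],uv[1],1.]); o=-r.T@t
    return o+d*(z-o[2])/d[2]
def w2px(n,p,C=None):
    K,r,t=C or cam(n); q=K@(r@np.array(p)+t); return q[:2]/q[2]
def crop(im,u,v,w,h,s,fn):
    c=im[int(v-h/2):int(v+h/2),int(u-w/2):int(u+w/2)]
    cv2.imwrite(fn,cv2.resize(c,None,fx=s,fy=s,interpolation=cv2.INTER_CUBIC))
E
python3 - <<'E'
import cv2,numpy as np
from h import *
t=cv2.imread('pics/a_top.png'); s=cv2.imread('pics/a_side.png')
a=cv2.resize(t[250:330,420:500],None,fx=5,fy=5,interpolation=3)
b=cv2.resize(s[340:450,200:310],None,fx=400/110,fy=400/110,interpolation=3)
cv2.imwrite('pics/wheel0.png',np.hstack([a,b]))
crop(t,275,290,160,160,5,'pics/tt0.png')
crop(t,385,240,120,160,3.75,'pics/bot0.png')
for n in ('top','side'):
    K,r,tt=cam(n); print(n,-r.T@tt)
E
```

```text
top [ 0.42927717 -0.00650728  1.49857549]
side [ 0.57854805 -0.77743059  0.78765217]
```

View pics/wheel0.png

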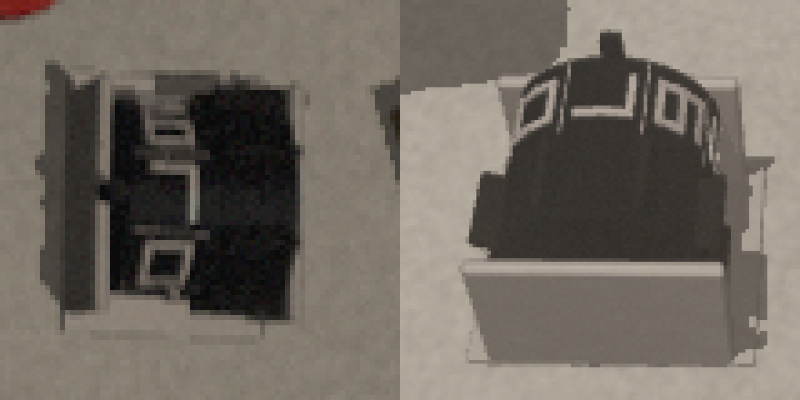

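View pics/tt0.png

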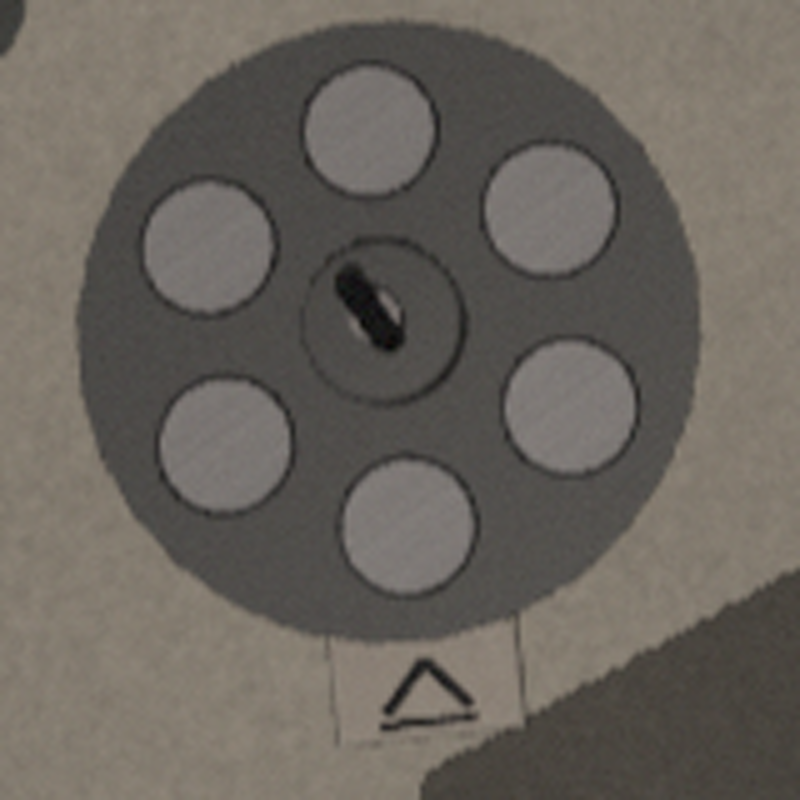

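Run:
```python
import cv2,numpy as np
from h import *
t=cv2.imread('pics/a_top.png'); C=cam('top'); CS=cam('side')
g=cv2.cvtColor(t,cv2.COLOR_BGR2GRAY)
# marks: bright discs in turntable
roi=np.zeros_like(g); cv2.circle(roi,(273,275),58,255,-1)
m=((g>115)&(roi>0)).astype(np.uint8)
n,l,st,ce=cv2.connectedComponentsWithStats(m)
P=[]
for i in range(1,n):
    if st[i,4]>300:
        w=px2w('top',ce[i],0.034,C); P.append(w[:2]); print('mark',ce[i].round(1),st[i,4],w.round(4))
P=np.array(P); A=np.c_[2*P,np.ones(len(P))]; s=np.linalg.lstsq(A,(P**2).sum(1),rcond=None)[0]
c=s[:2]; print('center',c,'r',np.sqrt(s[2]+c@c), 'mean',P.mean(0))
print('angles',np.degrees(np.arctan2(P[:,1]-c[1],P[:,0]-c[0])).round(1))
# side marks
s_=cv2.imread('pics/a_side.png'); gs=cv2.cvtColor(s_,cv2.COLOR_BGR2GRAY)
roi=np.zeros_like(gs); cv2.ellipse(roi,(288,237),(60,36),0,0,360,255,-1)
m=((gs>125)&(roi>0)).astype(np.uint8)
n,l,st,ce=cv2.connectedComponentsWithStats(m)
Q=[]
for i in range(1,n):
    if st[i,4]>150: w=px2w('side',ce[i],0.034,CS); Q.append(w[:2]); print('smark',ce[i].round(1),st[i,4],w.round(4))
# blue caps
for nm,im,CC in (('top',t,C),('side',s_,CS)):
    hsv=cv2.cvtColor(im,cv2.COLOR_BGR2HSV)
    m=((hsv[...,0]>105)&(hsv[...,0]<125)&(hsv[...,1]>130)).astype(np.uint8)
    n,l,st,ce=cv2.connectedComponentsWithStats(m)
    for i in range(1,n):
        if st[i,4]>60: print(nm,ce[i].round(1),st[i].tolist(),[px2w(nm,ce[i],h,CC)[:2].round(4).tolist() for h in (0.12,0.092,0.064)])
# bar dark pixels at z 0.143
crop(t,270,272,30,30,20,'pics/bar0.png')
m=((g<30)); cv2.circle(roi:=np.zeros_like(g),(271,271),16,255,-1); m&=(roi>0)
ys,xs=np.nonzero(m); pts=np.c_[xs,ys].astype(float); mu=pts.mean(0); u,sv,vt=np.linalg.svd(pts-mu); print('bar',mu,sv,vt[0],px2w('top',mu,0.135,C),px2w('top',mu+10*vt[0],0.135,C)-px2w('top',mu,0.135,C))
```

```text
mark [304.  251.5] 436 [0.5962 0.0475 0.034 ]
mark [308.6 290.9] 484 [0.4919 0.0368 0.034 ]
mark [239.4 298.5] 447 [0.476  0.2185 0.034 ]
mark [276.1 314.9] 492 [0.4313 0.1229 0.034 ]
center [0.53517324 0.13218996] r 0.10451375108657984 mean [0.49886127 0.10642984]
angles [ -54.2 -114.4  124.4 -174.9]
smark [303.  208.2] 255 [0.5814 0.2289 0.034 ]
smark [264.1 211.9] 278 [0.4751 0.2201 0.034 ]
smark [326.8 227.2] 332 [0.6411 0.1423 0.034 ]
smark [245.9 235.2] 352 [0.432  0.1244 0.034 ]
smark [311.4 252.5] 402 [0.5968 0.0474 0.034 ]
smark [268.5 257. ] 410 [0.4922 0.0383 0.034 ]
top [348.6 161.9] [343, 156, 12, 13, 124] [[0.8144, -0.0732], [0.8222, -0.0746], [0.83, -0.076]]
top [ 24.5 205.6] [0, 173, 63, 65, 2106] [[0.7179, 0.7472], [0.7238, 0.7625], [0.7297, 0.7778]]
top [168.  198.3] [161, 191, 15, 15, 175] [[0.7292, 0.386], [0.7353, 0.3939], [0.7413, 0.4019]]
top [375.9 218.2] [369, 211, 15, 15, 180] [[0.667, -0.1382], [0.6718, -0.1409], [0.6767, -0.1436]]
top [374.6 254.2] [367, 247, 16, 16, 197] [[0.576, -0.1319], [0.5789, -0.1345], [0.5819, -0.137]]
top [557.8 281.5] [534, 268, 49, 28, 744] [[0.4982, -0.5845], [0.4996, -0.5963], [0.501, -0.608]]
top [372.2 300.5] [365, 293, 16, 16, 193] [[0.4613, -0.1221], [0.462, -0.1245], [0.4626, -0.1268]]
top [ 14.  377.6] [6, 369, 18, 18, 266] [[0.2948, 0.7496], [0.292, 0.765], [0.2893, 0.7803]]
side [338.7  80.6] [320, 75, 39, 13, 331] [[0.7366, 0.894], [0.7433, 0.9641], [0.7499, 1.0342]]
side [213.1  90.5] [208, 86, 12, 13, 76] [[0.2773, 0.8428], [0.2647, 0.9108], [0.2521, 0.9787]]
side [304.2 281.6] [295, 275, 19, 14, 213] [[0.5764, -0.1332], [0.5763, -0.1061], [0.5762, -0.0791]]
side [249.4 291.5] [240, 285, 19, 14, 202] [[0.4668, -0.1531], [0.4622, -0.1269], [0.4575, -0.1007]]
bar [268.31707317 271.64634146] [44.30134431 12.95727181] [0.57620348 0.81730628] [0.53684448 0.1320913  0.135     ] [-0.02036498 -0.01398896  0.        ]
```

Run:
```python
import cv2,numpy as np
from h import *
t=cv2.imread('pics/a_top.png'); crop(t,458,290,64,64,12,'pics/wheelbig.png')
s=cv2.imread('pics/a_side.png'); crop(s,258,395,100,100,8,'pics/wheelside.png')
```

```text
(no output)
```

View pics/wheelbig.png

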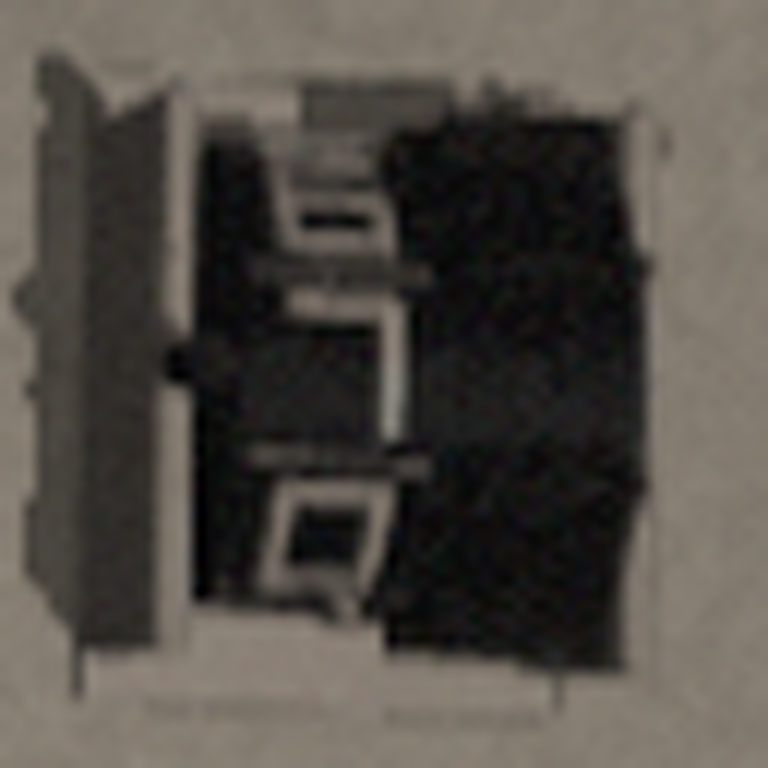

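View pics/wheelside.png

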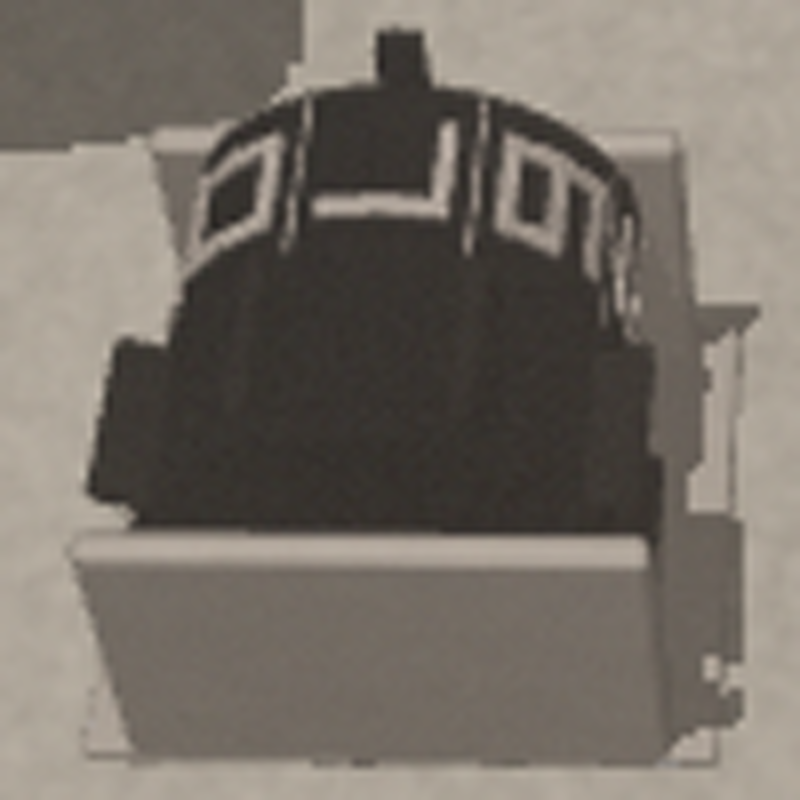

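View pics/bar0.png

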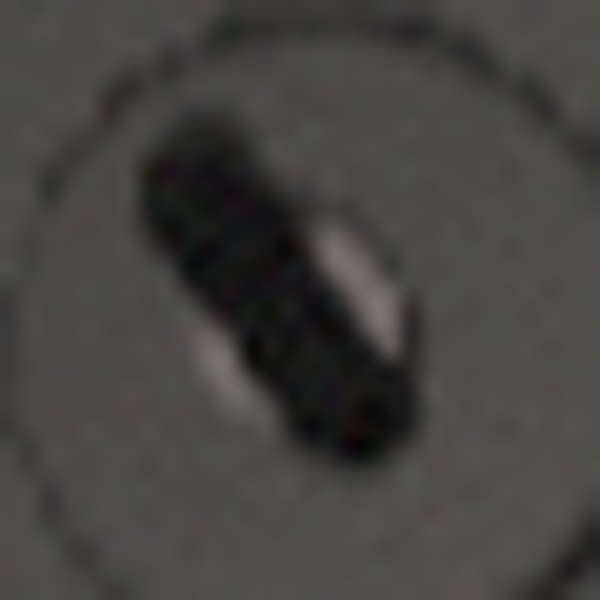

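Run:
```python
from h import *
T=lambda u,v,z=0.09: px2w('top',(426+u/12,258+v/12),z)[:2].round(4)
S=lambda u,v,z=0.09: px2w('side',(208+u/8,345+v/8),z)[:2].round(4)
print('T left mid',T(163,370),'right mid',T(650,385),'left ends',T(172,88),T(158,652),'right ends',T(652,105),T(630,660))
print('S near',S(75,562),S(645,567),'far',S(150,133),S(678,133))
print('pointer T',T(180,362,0.10),'rib marks',T(340,275,.127),T(340,460,.127), 'ptr side', S(402,60,.12))
print('base', px2w('top',(426+75/12,258+695/12),0)[:2],px2w('top',(426+560/12,258+708/12),0)[:2])
print('S base', px2w('side',(208+85/8,345+757/8),0)[:2],px2w('side',(208+715/8,345+757/8),0)[:2])
```

```text
T left mid [ 0.4877 -0.2961] right mid [ 0.4824 -0.3987] left ends [ 0.5472 -0.301 ] [ 0.4288 -0.2922] right ends [ 0.5414 -0.4026] [ 0.4251 -0.3911]
S near [ 0.4259 -0.3959] [ 0.5418 -0.404 ] far [ 0.4313 -0.2938] [ 0.5497 -0.3012]
pointer T [ 0.4889 -0.2977] rib marks [ 0.5048 -0.3259] [ 0.467  -0.3239] ptr side [ 0.4909 -0.2992]
base [ 0.41972277 -0.29144523] [ 0.41454028 -0.39940206]
S base [ 0.41349169 -0.39283516] [ 0.55218657 -0.40104338]
```

```bash
cat >> h.py <<'E'
def plan(p=None,yaw=None,verbose=True):
    s=bot.read_state(); M=s['tcp_rot']; q=s['position']
    y=np.degrees(np.arctan2(M[1,1],M[0,1]))
    p=q if p is None else np.array(p,float)
    d=M.T@(p-q); dz=0 if yaw is None else -(yaw-y)
    dz=(dz+180)%360-180
    print(f"t={s['time_s']:.2f} pos={q.round(4)} yaw={y:.1f} tilt={M[:2,2].round(4)} F={s['force'].round(1)} open={s['opening']*87:.1f}mm j={s['joint_positions'].round(0)}")
    print('shift',(d*1000).round(1),'mm  rotz',round(dz,1))
C0=np.array([0.536,0.133]); GATE=np.array([0.4317,0.1235]); WH=np.array([0.487,-0.348]); WX=np.array([0.9976,-0.07]); RT=np.array([0.4854,-0.371])
def wp(off,z): return [*(RT+WX*off),z]
def caps():
    out={}
    t=bot.capture('top'); s=bot.capture('side')
    for nm,im in (('top',t),('side',s)):
        CC=cam(nm)
        hsv=cv2.cvtColor(im,cv2.COLOR_RGB2HSV)
        m=((hsv[...,0]>105)&(hsv[...,0]<125)&(hsv[...,1]>130)).astype(np.uint8)
        n,l,st,ce=cv2.connectedComponentsWithStats(m)
        for i in range(1,n):
            if 80<st[i,4]<400:
                w=[px2w(nm,ce[i],h,CC)[:2].round(3).tolist() for h in (0.12,0.092,0.064)]
                if 0.3<w[0][0]<0.75 and -.35<w[0][1]<0.3: print(nm,ce[i].round(1),st[i,4],w)
    return t,s
E
python3 -c "
from h import *
plan([0.5765,-0.1325,0.222],-55)"
```

```text
t=2.70 pos=[ 0.1929 -0.5945  0.2225] yaw=-72.0 tilt=[-0. -0.] F=[ 0.8  0.  -0.5] open=87.5mm j=[-82.  30.  82.  -0.  68. -10.]
shift [ 5.074e+02 -3.210e+02  5.000e-01] mm  rotz -17.0
```

Emit:
apply_moves:
  motion: "0.507 -0.321 0 0 0 -17 0.087;0.507 -0.321 0 0 0 -17 0.087;0.507 -0.321 0 0 0 -17 0.087;0.507 -0.321 0 0 0 -17 0.087;0.507 -0.321 0 0 0 -17 0.087;0.507 -0.321 0 0 0 -17 0.087;0.507 -0.321 0 0 0 -17 0.087;0.507 -0.321 0 0 0 -17 0.087"

```text
time_s: 3.7
position: [0.5135, -0.2081, 0.2228]
tcp_rot: [[0.819, 0.573, 0.001], [0.573, -0.819, -0.001], [0.0, 0.001, -1.0]]
force: [1.2, -0.4, -0.5]
opening: 0.998
```

```bash
python3 -c "
from h import *
plan([0.5765,-0.1325,0.062],-55)
im=bot.capture('wrist'); cv2.imwrite('pics/w1.png',im[:,:,::-1])"
```

```text
t=3.70 pos=[ 0.5135 -0.2081  0.2228] yaw=-55.0 tilt=[ 0.0007 -0.0006] F=[ 1.2 -0.4 -0.5] open=86.9mm j=[-34.  25.  92.  -0.  63.  21.]
shift [ 94.9 -26.  160.8] mm  rotz -0.0
```

View pics/w1.png

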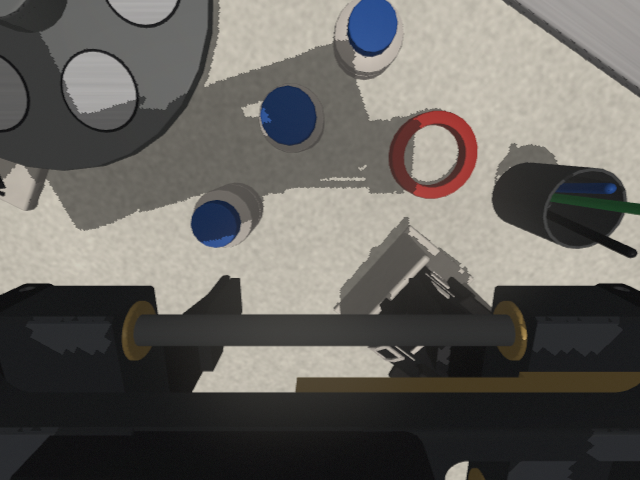

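```bash
python3 -c "
from h import *
print(px2w('wrist',(288,115),0.12), px2w('wrist',(216,223),.092), px2w('wrist',(373,25),.064))"
```

```text
[ 0.58195729 -0.12324144  0.12      ] [ 0.47021202 -0.11724583  0.092     ] [ 0.68284866 -0.13478023  0.064     ]
```

Emit:
apply_moves:
  motion: "0.06 -0.016 0 0 0 0 0.087;0.095 -0.026 0 0 0 0 0.087;0.095 -0.026 0.04 0 0 0 0.087;0.095 -0.026 0.09 0 0 0 0.087;0.095 -0.026 0.13 0 0 0 0.087;0.095 -0.026 0.15 0 0 0 0.087;0.095 -0.026 0.16 0 0 0 0.087;0.095 -0.026 0.16 0 0 0 0.087"

```text
time_s: 4.75
position: [0.5751, -0.134, 0.0623]
tcp_rot: [[0.819, 0.573, -0.001], [0.573, -0.819, 0.0], [-0.0, -0.0, -1.0]]
force: [0.3, -0.3, 0.6]
opening: 1.003
```

Emit:
apply_moves:
  motion: "0 0 0 0 0 0 0.05;0 0 0 0 0 0 0.04;0 0 0 0 0 0 0.03;0 0 0 0 0 0 0.03;0 0 0 0 0 0 0.03;0 0 0 0 0 0 0.03;0 0 -0.005 0 0 0 0.03;0 0 -0.02 0 0 0 0.03"

```text
time_s: 5.75
position: [0.5742, -0.1336, 0.082]
tcp_rot: [[0.819, 0.573, -0.003], [0.573, -0.819, 0.001], [-0.002, -0.002, -1.0]]
force: [0.4, 0.3, -2.1]
opening: 0.616
```

```bash
python3 -c "
from h import *
plan([*GATE,0.132],-55)"
```

```text
t=5.75 pos=[ 0.5742 -0.1336  0.082 ] yaw=-55.0 tilt=[-0.0026  0.001 ] F=[ 0.4  0.3 -2.1] open=53.6mm j=[-24.  38.  94.  -0.  48.  31.]
shift [  30.5 -292.5  -49.4] mm  rotz -0.0
```

Emit:
apply_moves:
  motion: "0 0 -0.025 0 0 0 0.03;0.001 -0.01 -0.05 0 0 0 0.03;0.005 -0.045 -0.05 0 0 0 0.03;0.01 -0.095 -0.05 0 0 0 0.03;0.015 -0.145 -0.05 0 0 0 0.03;0.02 -0.195 -0.05 0 0 0 0.03;0.026 -0.245 -0.05 0 0 0 0.03;0.03 -0.285 -0.05 0 0 0 0.03"

```text
time_s: 6.75
position: [0.4355, 0.1183, 0.1334]
tcp_rot: [[0.819, 0.574, 0.001], [0.574, -0.819, 0.0], [0.001, 0.0, -1.0]]
force: [-0.0, 0.2, -2.8]
opening: 0.611
```

```bash
python3 -c "
from h import *
plan([*GATE,0.097],-55)
t=bot.capture('top'); s=bot.capture('side')
cv2.imwrite('pics/g1.png',np.hstack([cv2.resize(t[230:380,190:340],(390,390)),cv2.resize(s[170:320,180:330],(390,390))])[:,:,::-1])"
```

```text
t=6.75 pos=[0.4355 0.1183 0.1334] yaw=-55.0 tilt=[0.0009 0.0001] F=[-0.   0.2 -2.8] open=53.2mm j=[  1.  26. 112.   0.  43.  56.]
shift [-0.1 -6.5 36.3] mm  rotz 0.0
```

View pics/g1.png

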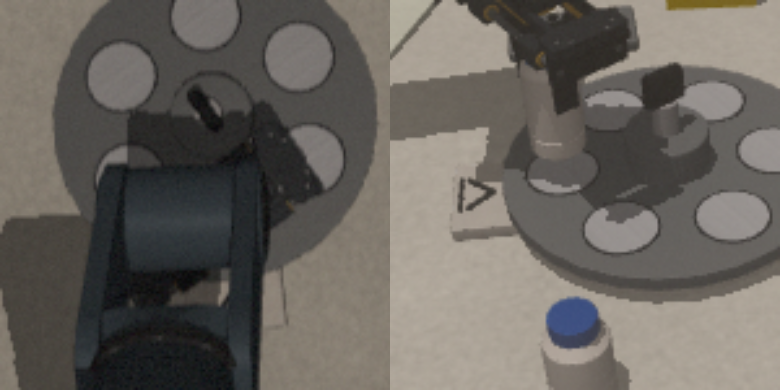

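Emit:
apply_moves:
  motion: "0 -0.006 0.012 0 0 0 0.03;0 -0.006 0.022 0 0 0 0.03;0 -0.006 0.029 0 0 0 0.03;0 -0.006 0.033 0 0 0 0.03;0 -0.006 0.036 0 0 0 0.03;0 -0.006 0.036 0 0 0 0.03;0 -0.006 0.036 0 0 0 0.06;0 -0.006 0.036 0 0 0 0.087"

```text
time_s: 7.85
position: [0.4333, 0.1217, 0.0967]
tcp_rot: [[0.819, 0.573, 0.001], [0.573, -0.819, 0.0], [0.001, 0.001, -1.0]]
force: [-0.7, -0.5, 0.0]
opening: 0.727
```

```bash
python3 -c "
from h import *
plan([*GATE,0.097],-55)
s=bot.capture('side')
cv2.imwrite('pics/g2.png',cv2.resize(s[170:320,180:330],(600,600))[:,:,::-1])"
```

```text
t=7.85 pos=[0.4333 0.1217 0.0967] yaw=-55.0 tilt=[0.001 0.   ] F=[-0.7 -0.5  0. ] open=63.3mm j=[  1.  30. 113.   0.  37.  56.]
shift [-0.3 -2.4 -0.3] mm  rotz -0.0
```

View pics/g2.png

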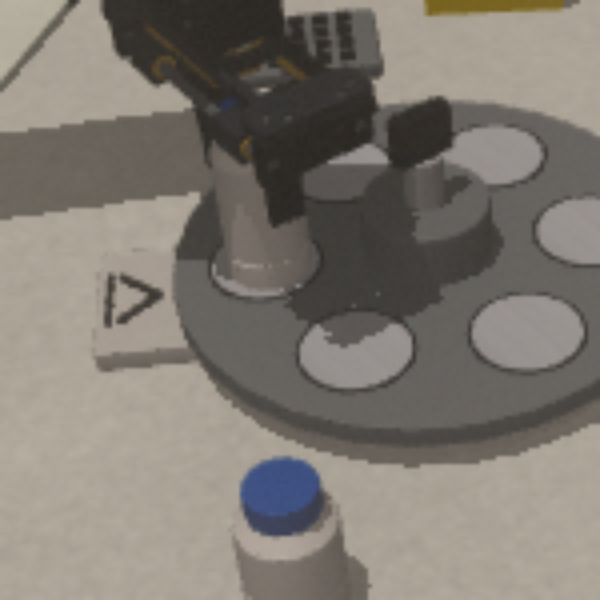

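Emit:
apply_moves:
  motion: "0 0 0 0 0 0 0.087;0 0 0 0 0 0 0.087;0 0 -0.02 0 0 0 0.087;0 0 -0.06 0 0 0 0.087;0 0 -0.1 0 0 0 0.087;0 0 -0.12 0 0 0 0.08;0.0 0.03 -0.12 0 0 0 0.03;0 0.07 -0.12 0 0 0 0"

```text
time_s: 8.9
position: [0.473, 0.0644, 0.2171]
tcp_rot: [[0.818, 0.575, 0.001], [0.575, -0.818, 0.0], [0.001, 0.0, -1.0]]
force: [-0.1, 0.1, -0.2]
opening: 0.78
```

```bash
python3 -c "
from h import *
plan(wp(0.046,0.215),-94)
caps()"
```

```text
t=8.90 pos=[0.473  0.0644 0.2171] yaw=-54.9 tilt=[0.0008 0.0002] F=[-0.1  0.1 -0.2] open=67.9mm j=[ -6.  19. 103.   0.  58.  49.]
shift [-204.5  392.4    2.1] mm  rotz 39.1
top [375.9 218.3] 179 [[0.667, -0.138], [0.672, -0.141], [0.677, -0.144]]
top [372.2 300.5] 197 [[0.461, -0.122], [0.462, -0.124], [0.463, -0.127]]
side [250.2 290.7] 132 [[0.468, -0.151], [0.464, -0.125], [0.459, -0.098]]
```

Emit:
apply_moves:
  motion: "-0.204 0.392 0.002 0 0 39 0;-0.204 0.392 0.002 0 0 39 0;-0.204 0.392 0.002 0 0 39 0;-0.204 0.392 0.002 0 0 39 0;-0.204 0.392 0.002 0 0 39 0;-0.204 0.392 0.002 0 0 39 0;-0.204 0.392 0.002 0 0 39 0;-0.204 0.392 0.002 0 0 39 0"

```text
time_s: 10.0
position: [0.5306, -0.3781, 0.2139]
tcp_rot: [[0.997, -0.075, 0.001], [-0.075, -0.997, -0.002], [0.001, 0.002, -1.0]]
force: [-0.1, 1.3, -0.4]
opening: 0.004
```

```bash
python3 -c "
from h import *
plan(wp(0.042,0.124),-94)
im=bot.capture('wrist'); s=bot.capture('side'); t=bot.capture('top')
cv2.imwrite('pics/w2.png',im[:,:,::-1])
cv2.imwrite('pics/ws2.png',np.hstack([cv2.resize(t[240:340,410:510],(400,400)),cv2.resize(s[320:440,200:320],(400,400))])[:,:,::-1])"
```

```text
t=10.00 pos=[ 0.5306 -0.3781  0.2139] yaw=-94.3 tilt=[ 0.0009 -0.0017] F=[-0.1  1.3 -0.4] open=0.3mm j=[-45.  33.  79.  -0.  68.  49.]
shift [-3.6 -4.  89.9] mm  rotz -0.3
```

View pics/w2.png

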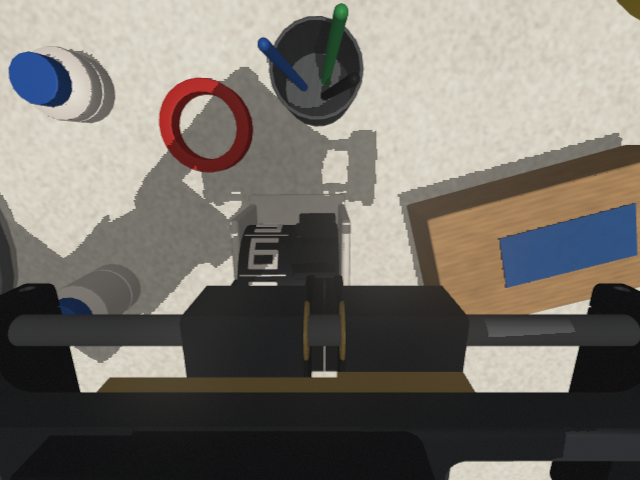

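View pics/ws2.png

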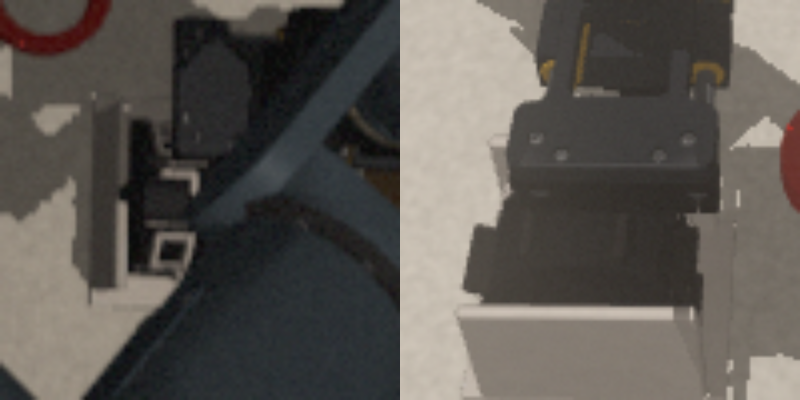

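Emit:
apply_moves:
  motion: "0 -0.004 0.05 0 0 0 0;0 -0.004 0.09 0 0 0 0;-0.014 -0.004 0.09 0 0 0 0;-0.028 -0.004 0.09 0 0 0 0;-0.042 -0.004 0.09 0 0 0 0;-0.056 -0.004 0.09 0 0 0 0;-0.056 -0.004 0.09 0 0 0 0;-0.056 -0.004 0.05 0 0 0 0"

```text
time_s: 11.15
position: [0.4724, -0.3642, 0.1626]
tcp_rot: [[0.998, -0.07, -0.006], [-0.07, -0.998, 0.005], [-0.007, -0.005, -1.0]]
force: [0.8, -0.6, 0.0]
opening: 0.006
```

```bash
python3 -c "
from h import *
plan(wp(0.046,0.164),-94)
im=bot.capture('wrist'); s=bot.capture('side'); t=bot.capture('top')
cv2.imwrite('pics/ws3.png',np.hstack([cv2.resize(im[150:350,180:460],(390,300)),cv2.resize(t[240:340,410:510],(400,300))])[:,:,::-1])"
```

```text
t=11.15 pos=[ 0.4724 -0.3642  0.1626] yaw=-94.0 tilt=[-0.0064  0.0052] F=[ 0.8 -0.6  0. ] open=0.6mm j=[-48.  32.  89.  -0.  59.  46.]
shift [59.4  5.8 -1.8] mm  rotz -0.0
```

View pics/ws3.png

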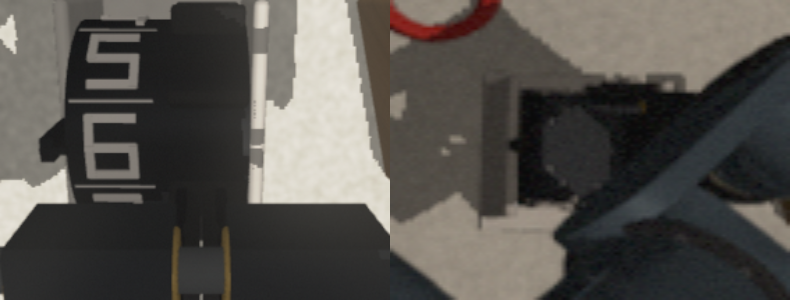

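Emit:
apply_moves:
  motion: "0.059 0.006 0 0 0 0 0;0.059 0.006 0 0 0 0 0;0.059 0.006 0.038 0 0 0 0;0.045 0.006 0.038 0 0 0 0;0.03 0.006 0.038 0 0 0 0;0.016 0.006 0.038 0 0 0 0;0.003 0.006 0.038 0 0 0 0;0.003 0.006 0 0 0 0 0"

```text
time_s: 12.3
position: [0.4734, -0.3702, 0.1624]
tcp_rot: [[0.997, -0.071, -0.007], [-0.071, -0.997, 0.006], [-0.008, -0.006, -1.0]]
force: [0.2, -0.1, 0.5]
opening: 0.006
```

```bash
cat >> h.py <<'E'
def wheelpic(fn):
    im=bot.capture('wrist'); s=bot.capture('side'); t=bot.capture('top')
    cv2.imwrite(fn,np.hstack([cv2.resize(im[150:350,180:460],(390,300)),cv2.resize(t[240:340,410:510],(400,300))])[:,:,::-1])
E
python3 -c "
from h import *
plan(wp(0.046,0.164),-94)
wheelpic('pics/ws4.png')"
```

```text
t=12.30 pos=[ 0.4734 -0.3702  0.1624] yaw=-94.1 tilt=[-0.0073  0.0062] F=[ 0.2 -0.1  0.5] open=0.5mm j=[-49.  33.  89.  -0.  59.  45.]
shift [58.  -0.1 -2. ] mm  rotz -0.1
```

View pics/ws4.png

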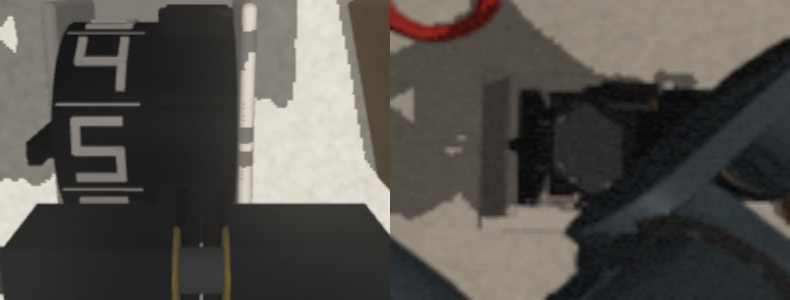

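Now at 5 (pointer beside 5). One more click.

Emit:
apply_moves:
  motion: "0.059 0 0 0 0 0 0;0.059 0 0 0 0 0 0;0.059 0 0.038 0 0 0 0;0.045 0 0.038 0 0 0 0;0.03 0 0.038 0 0 0 0;0.016 0 0.038 0 0 0 0;0.003 0 0.038 0 0 0 0;0.003 0 0 0 0 0 0"

```text
time_s: 13.45
position: [0.4762, -0.3704, 0.1624]
tcp_rot: [[0.997, -0.071, -0.008], [-0.071, -0.997, 0.006], [-0.008, -0.006, -1.0]]
force: [0.4, -1.0, 0.7]
opening: 0.006
```

```bash
python3 -c "
from h import *
plan([*C0,0.18],-55)
wheelpic('pics/ws5.png')"
```

```text
t=13.45 pos=[ 0.4762 -0.3704  0.1624] yaw=-94.1 tilt=[-0.0075  0.0062] F=[ 0.4 -1.   0.7] open=0.5mm j=[-48.  33.  88.  -0.  59.  46.]
shift [  23.7 -506.4  -14.9] mm  rotz -39.1
```

View pics/ws5.png

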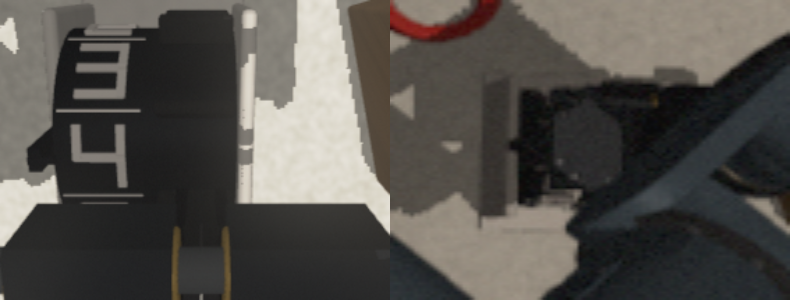

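Emit:
apply_moves:
  motion: "0.001 -0.02 -0.045 0 0 -5 0.0;0.005 -0.08 -0.05 0 0 -15 0.04;0.008 -0.14 -0.05 0 0 -25 0.087;0.012 -0.2 -0.05 0 0 -35 0.087;0.024 -0.26 -0.05 0 0 -39 0.087;0.024 -0.32 -0.05 0 0 -39 0.087;0.024 -0.38 -0.05 0 0 -39 0.087;0.024 -0.44 -0.05 0 0 -39 0.087"

```text
time_s: 14.6
position: [0.5342, 0.0663, 0.2138]
tcp_rot: [[0.819, 0.573, -0.002], [0.573, -0.819, -0.001], [-0.002, -0.001, -1.0]]
force: [0.7, -0.6, -0.4]
opening: 0.719
```

```bash
python3 -c "
from h import *
plan([*C0,0.112],-55)
t,s=caps()
im=bot.capture('wrist')
cv2.imwrite('pics/h1.png',im[:,:,::-1])
cv2.imwrite('pics/h1b.png',np.hstack([cv2.resize(t[230:380,190:340],(400,400)),cv2.resize(s[170:320,180:330],(400,400))])[:,:,::-1])"
```

```text
t=14.60 pos=[0.5342 0.0663 0.2138] yaw=-55.0 tilt=[-0.002  -0.0007] F=[ 0.7 -0.6 -0.4] open=62.5mm j=[-5. 24. 95. -0. 61. 50.]
shift [ 39.9 -53.6 101.7] mm  rotz -0.0
top [376.  218.2] 177 [[0.667, -0.138], [0.672, -0.141], [0.677, -0.144]]
top [372.2 300.5] 197 [[0.461, -0.122], [0.462, -0.124], [0.463, -0.127]]
side [251.4 290.3] 105 [[0.471, -0.15], [0.466, -0.124], [0.462, -0.098]]
```

View pics/h1.png

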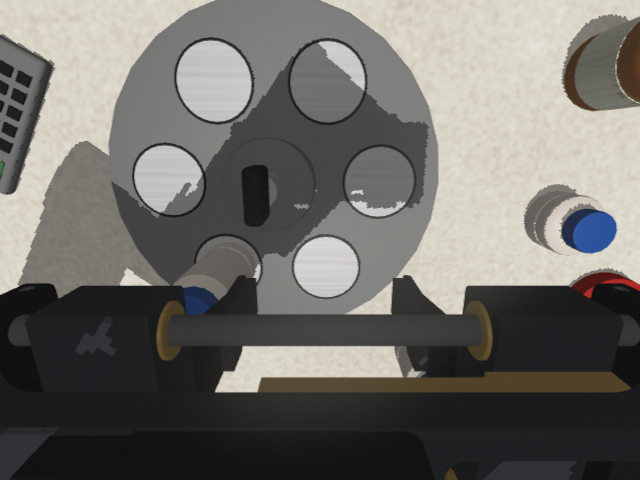

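View pics/h1b.png

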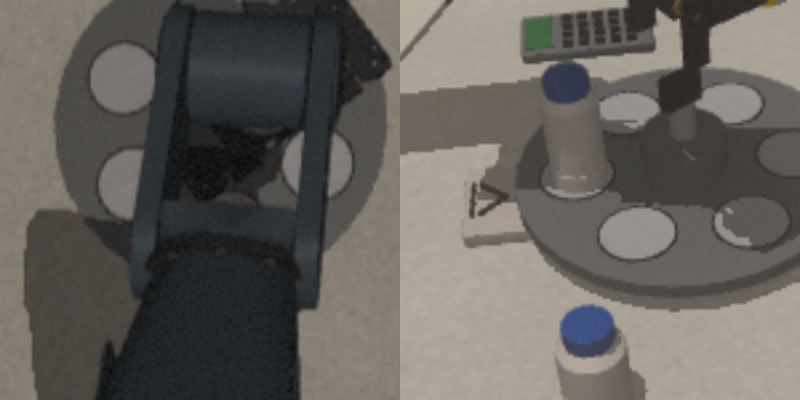

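Emit:
apply_moves:
  motion: "0.03 -0.04 0 0 0 0 0.087;0.04 -0.054 0 0 0 0 0.087;0.04 -0.054 0.03 0 0 0 0.087;0.04 -0.054 0.07 0 0 0 0.087;0.04 -0.054 0.095 0 0 0 0.06;0.04 -0.054 0.1 0 0 0 0.03;0.04 -0.054 0.1 0 0 0 0;0.04 -0.054 0.1 0 0 0 0"

```text
time_s: 15.75
position: [0.5382, 0.1318, 0.1157]
tcp_rot: [[0.82, 0.573, 0.002], [0.573, -0.82, -0.0], [0.002, 0.001, -1.0]]
force: [0.1, 0.3, -0.2]
opening: 0.629
```

```bash
python3 -c "
from h import *
plan([*C0,0.112],-55)
print(px2w('side',(242.6,200.8),0.152))
s=bot.capture('side')
cv2.imwrite('pics/h2.png',cv2.resize(s[170:320,180:330],(600,600))[:,:,::-1])"
```

```text
t=15.75 pos=[0.5382 0.1318 0.1157] yaw=-55.0 tilt=[ 0.0024 -0.0001] F=[ 0.1  0.3 -0.2] open=54.7mm j=[ 2. 33. 98. -0. 49. 57.]
shift [-1.1 -2.3  3.7] mm  rotz -0.0
[0.43882496 0.11081386 0.152     ]
```

View pics/h2.png

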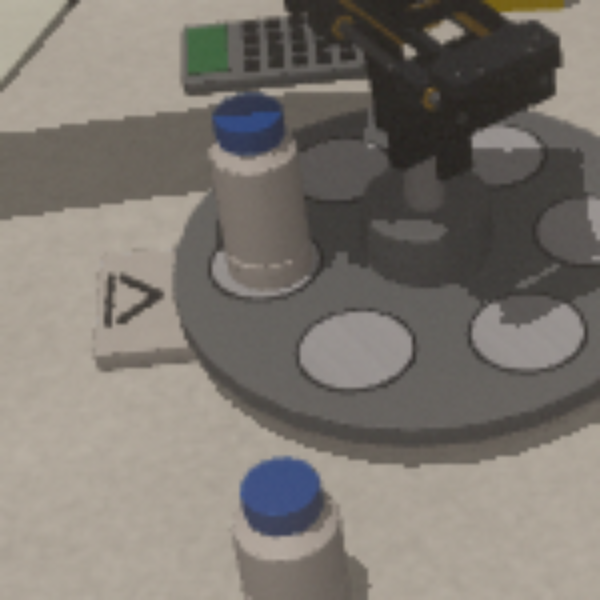

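Emit:
apply_moves:
  motion: "0 0 0.003 0 0 0 0;0 0 0.003 0 0 0 0;0 0 0.003 0 0 0 0;0 0 0.003 0 0 0 0;0 0 0.003 0 0 0 0;0 0 0.003 0 0 0 0;0 0 0.003 0 0 3 0;0 0 0.003 0 0 8 0"

```text
time_s: 16.8
position: [0.5359, 0.1339, 0.1116]
tcp_rot: [[0.892, 0.453, -0.002], [0.453, -0.892, 0.002], [-0.001, -0.003, -1.0]]
force: [-1.4, 5.3, 3.9]
opening: 0.159
```

```bash
python3 -c "
from h import *
plan([*C0,0.112],-115); print(bot.read_state()['moment'])"
```

```text
t=16.80 pos=[0.5359 0.1339 0.1116] yaw=-63.1 tilt=[-0.0022  0.0021] F=[-1.4  5.3  3.9] open=13.8mm j=[ 2. 34. 98.  0. 48. 65.]
shift [-0.3  0.9 -0.4] mm  rotz 51.9
[0.92607693 0.31925699 0.29391561]
```

Emit:
apply_moves:
  motion: "0 0 0 0 0 6 0;0 0 0 0 0 13 0;0 0 0 0 0 20 0;0 0 0 0 0 27 0;0 0 0 0 0 34 0;0 0 0 0 0 41 0;0 0 0 0 0 47 0;0 0 0 0 0 51 0"

```text
time_s: 17.8
position: [0.5359, 0.1347, 0.1116]
tcp_rot: [[0.911, -0.412, -0.002], [-0.412, -0.911, 0.004], [-0.004, -0.003, -1.0]]
force: [-2.8, 7.7, 1.3]
opening: 0.158
```

```bash
python3 -c "
from h import *
plan([*C0,0.112],-115); print(bot.read_state()['moment'])
s=bot.capture('side')
cv2.imwrite('pics/h3.png',cv2.resize(s[130:330,160:360],(600,600))[:,:,::-1])"
```

```text
t=17.80 pos=[0.5359 0.1347 0.1116] yaw=-114.3 tilt=[-0.0021  0.0043] F=[-2.8  7.7  1.3] open=13.7mm j=[  2.  34.  98.   0.  48. 116.]
shift [ 0.8  1.5 -0.4] mm  rotz 0.7
[ 1.309084    0.25290991 -0.19870172]
```

View pics/h3.png

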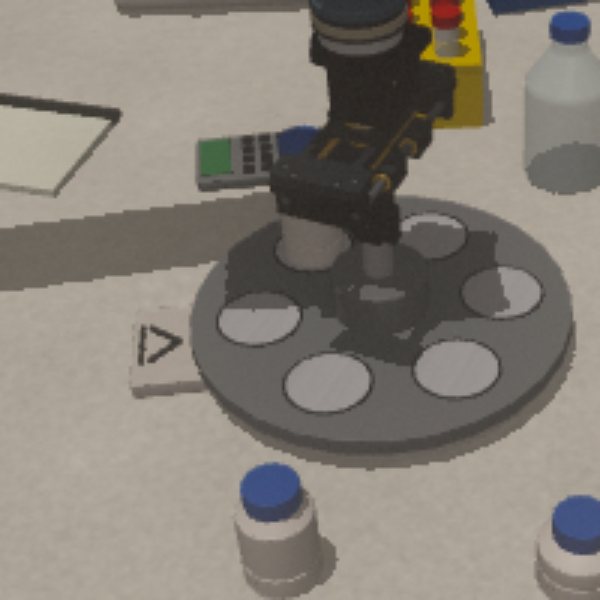

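Emit:
apply_moves:
  motion: "0 0 0 0 0 51.5 0.03;0 0 0 0 0 51.5 0.06;0 0 0 0 0 51.5 0.087;0 0 0 0 0 51.5 0.087;0 0 -0.02 0 0 51.5 0.087;0 0 -0.06 0 0 51.5 0.087;0 0 -0.1 0 0 45 0.087;0 0 -0.1 0 0 35 0.087"

```text
time_s: 18.85
position: [0.5397, 0.1331, 0.2153]
tcp_rot: [[0.52, -0.854, 0.008], [-0.854, -0.52, 0.0], [0.004, -0.007, -1.0]]
force: [-0.2, -0.4, -0.6]
opening: 0.961
```

```bash
python3 -c "
from h import *
plan([0.462,-.1255,0.2],-55)
t,s=caps()
cv2.imwrite('pics/h4.png',cv2.resize(s[130:330,160:360],(600,600))[:,:,::-1])"
```

```text
t=18.85 pos=[0.5397 0.1331 0.2153] yaw=-148.6 tilt=[0.0084 0.0004] F=[-0.2 -0.4 -0.6] open=83.6mm j=[  2.  25.  93.   0.  61. 151.]
shift [180.4 201.   14.5] mm  rotz -93.6
top [375.9 218.2] 180 [[0.667, -0.138], [0.672, -0.141], [0.677, -0.144]]
top [233.5 297.1] 204 [[0.477, 0.22], [0.478, 0.225], [0.479, 0.229]]
top [372.2 300.5] 196 [[0.461, -0.122], [0.462, -0.124], [0.463, -0.127]]
side [251.8 290.1] 85 [[0.471, -0.15], [0.467, -0.123], [0.462, -0.097]]
```

View pics/h4.png

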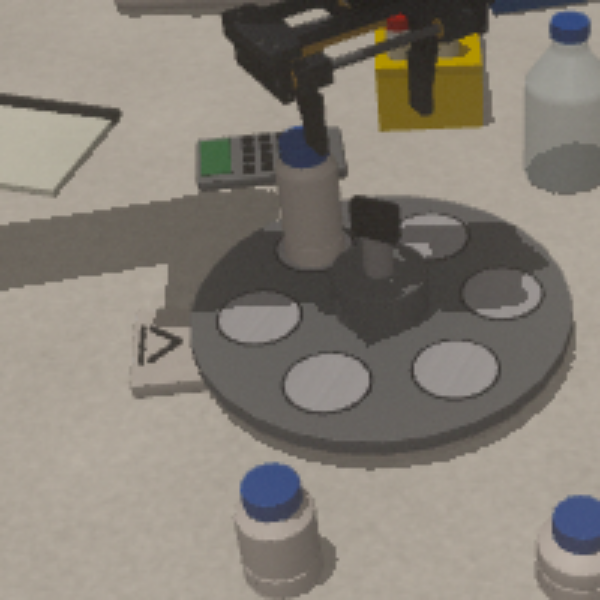

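Emit:
apply_moves:
  motion: "0.18 0.201 0.0 0 0 -93.6 0.087;0.18 0.201 0.0 0 0 -93.6 0.087;0.18 0.201 0.0 0 0 -93.6 0.087;0.18 0.201 0.0 0 0 -93.6 0.087;0.18 0.201 0.0 0 0 -93.6 0.087;0.18 0.201 0.0 0 0 -93.6 0.087;0.18 0.201 0.0 0 0 -93.6 0.087;0.18 0.201 0.0 0 0 -93.6 0.087"

```text
time_s: 19.95
position: [0.4567, -0.1258, 0.2108]
tcp_rot: [[0.932, 0.363, -0.002], [0.363, -0.932, 0.001], [-0.001, -0.002, -1.0]]
force: [-0.1, 1.2, 1.0]
opening: 1.001
```

```bash
python3 -c "
from h import *
plan([0.462,-.1255,0.033],-55)
caps()"
```

```text
t=19.95 pos=[ 0.4567 -0.1258  0.2108] yaw=-68.7 tilt=[-0.0018  0.001 ] F=[-0.1  1.2  1. ] open=87.1mm j=[-29.  20. 104.  -0.  57.  40.]
shift [  5.3   1.9 177.8] mm  rotz -13.7
top [375.9 218.2] 179 [[0.667, -0.138], [0.672, -0.141], [0.677, -0.144]]
top [233.6 297. ] 218 [[0.477, 0.22], [0.478, 0.224], [0.479, 0.229]]
side [260.2 176.1] 108 [[0.471, 0.265], [0.467, 0.309], [0.462, 0.352]]
side [246.2 292.5] 118 [[0.461, -0.155], [0.456, -0.129], [0.451, -0.103]]
```

Emit:
apply_moves:
  motion: "0.005 0.002 0.02 0 0 -10 0.087;0.005 0.002 0.06 0 0 -13.7 0.087;0.005 0.002 0.1 0 0 -13.7 0.087;0.005 0.002 0.14 0 0 -13.7 0.087;0.005 0.002 0.165 0 0 -13.7 0.087;0.005 0.002 0.177 0 0 -13.7 0.087;0.005 0.002 0.177 0 0 -13.7 0.06;0.005 0.002 0.177 0 0 -13.7 0.03"

```text
time_s: 21.05
position: [0.4635, -0.1259, 0.0353]
tcp_rot: [[0.821, 0.571, 0.001], [0.571, -0.821, -0.001], [0.001, 0.001, -1.0]]
force: [1.4, -0.3, 0.3]
opening: 0.853
```

```bash
python3 -c "
from h import *
plan([0.462,-.1255,0.033],-55)"
```

```text
t=21.05 pos=[ 0.4635 -0.1259  0.0353] yaw=-55.2 tilt=[ 0.0014 -0.0008] F=[ 1.4 -0.3  0.3] open=74.3mm j=[-29.  38. 111.  -0.  31.  27.]
shift [-1.  -1.2  2.3] mm  rotz -0.2
```

Emit:
apply_moves:
  motion: "0 0 0 0 0 0 0.03;0 0 0 0 0 0 0.03;0 0 0 0 0 0 0.03;0 0 0 0 0 0 0.03;0 0 -0.01 0 0 0 0.03;0 0 -0.03 0 0 0 0.03;0 0 -0.055 0 0 0 0.03;0 0 -0.07 0 0 0 0.03"

```text
time_s: 22.05
position: [0.4633, -0.1259, 0.106]
tcp_rot: [[0.82, 0.572, 0.002], [0.572, -0.82, -0.001], [0.001, 0.002, -1.0]]
force: [0.1, -0.3, -1.0]
opening: 0.662
```

```bash
python3 -c "
from h import *
plan([*GATE+[0,0.0015],0.103],-55)"
```

```text
t=22.05 pos=[ 0.4633 -0.1259  0.106 ] yaw=-55.1 tilt=[ 0.0016 -0.001 ] F=[ 0.1 -0.3 -1. ] open=57.6mm j=[-29.  30. 109.  -0.  41.  27.]
shift [ 117.6 -223.9    2.7] mm  rotz -0.1
```

Emit:
apply_moves:
  motion: "0.005 -0.01 0 0 0 0 0.03;0.022 -0.042 0 0 0 0 0.03;0.044 -0.084 0 0 0 0 0.03;0.066 -0.126 0 0 0 0 0.03;0.088 -0.168 0 0 0 0 0.03;0.106 -0.202 0 0 0 0 0.03;0.115 -0.219 0 0 0 0 0.03;0.1175 -0.224 0 0 0 0 0.03"

```text
time_s: 23.05
position: [0.4297, 0.1267, 0.104]
tcp_rot: [[0.819, 0.574, -0.002], [0.574, -0.819, -0.0], [-0.002, -0.001, -1.0]]
force: [0.8, 0.2, -1.4]
opening: 0.661
```

```bash
python3 -c "
from h import *
plan([*GATE+[0,0.0015],0.07],-55)
s=bot.capture('side')
cv2.imwrite('pics/m1.png',cv2.resize(s[130:330,160:360],(600,600))[:,:,::-1])"
```

```text
t=23.05 pos=[0.4297 0.1267 0.104 ] yaw=-55.0 tilt=[-0.0019 -0.0001] F=[ 0.8  0.2 -1.4] open=57.5mm j=[  2.  29. 113.   0.  38.  57.]
shift [ 0.7  2.6 34. ] mm  rotz 0.0
```

View pics/m1.png

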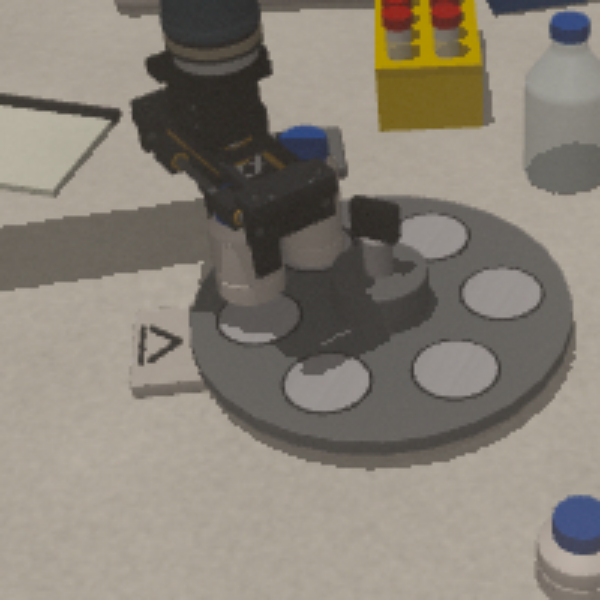

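Held upright above the gate mark (260,315), tall standing at stop 1. Lower, release.

Emit:
apply_moves:
  motion: "0 0.001 0.012 0 0 0 0.03;0 0.002 0.022 0 0 0 0.03;0 0.002 0.029 0 0 0 0.03;0 0.002 0.033 0 0 0 0.03;0 0.002 0.0345 0 0 0 0.03;0 0.002 0.0345 0 0 0 0.03;0 0.002 0.0345 0 0 0 0.06;0 0.002 0.0345 0 0 0 0.087"

```text
time_s: 24.1
position: [0.4327, 0.1237, 0.0704]
tcp_rot: [[0.82, 0.572, 0.001], [0.572, -0.82, 0.0], [0.001, 0.001, -1.0]]
force: [0.3, -0.4, 0.3]
opening: 0.737
```

```bash
python3 -c "
from h import *
plan([*GATE+[0,0.0015],0.07],-55)
s=bot.capture('side')
cv2.imwrite('pics/m2.png',cv2.resize(s[130:330,160:360],(600,600))[:,:,::-1])"
```

```text
t=24.10 pos=[0.4327 0.1237 0.0704] yaw=-55.1 tilt=[0.001 0.   ] F=[ 0.3 -0.4  0.3] open=64.1mm j=[  2.  33. 114.  -0.  33.  57.]
shift [-0.1 -1.6  0.4] mm  rotz -0.1
```

View pics/m2.png

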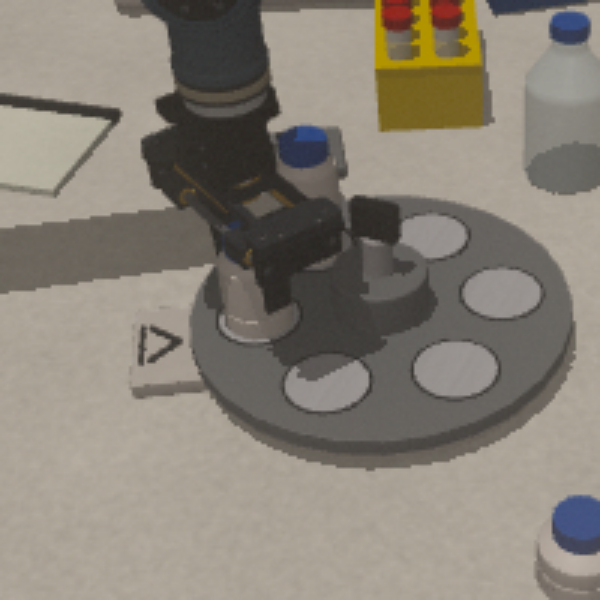

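Emit:
apply_moves:
  motion: "0 0 0 0 0 0 0.087;0 0 0 0 0 0 0.087;0 0 -0.02 0 0 0 0.087;0 0 -0.06 0 0 0 0.087;0 0 -0.11 0 0 0 0.087;0 0 -0.145 0 0 0 0.08;0.0 0.03 -0.145 0 0 0 0.03;0 0.07 -0.145 0 0 0 0"

```text
time_s: 25.15
position: [0.4724, 0.0662, 0.2159]
tcp_rot: [[0.819, 0.574, 0.001], [0.574, -0.819, 0.0], [0.001, 0.001, -1.0]]
force: [-0.0, -0.1, 0.1]
opening: 0.776
```

```bash
python3 -c "
from h import *
plan(wp(0.046,0.19),-94)
t,s=caps()
cv2.imwrite('pics/m3.png',cv2.resize(s[130:330,160:360],(600,600))[:,:,::-1])"
```

```text
t=25.15 pos=[0.4724 0.0662 0.2159] yaw=-55.0 tilt=[0.0013 0.0001] F=[-0.  -0.1  0.1] open=67.5mm j=[ -5.  19. 103.   0.  57.  50.]
shift [-204.4  394.6   26. ] mm  rotz 39.0
top [375.9 218.3] 179 [[0.667, -0.138], [0.672, -0.141], [0.677, -0.144]]
top [233.6 297. ] 219 [[0.477, 0.22], [0.478, 0.224], [0.479, 0.229]]
```

View pics/m3.png

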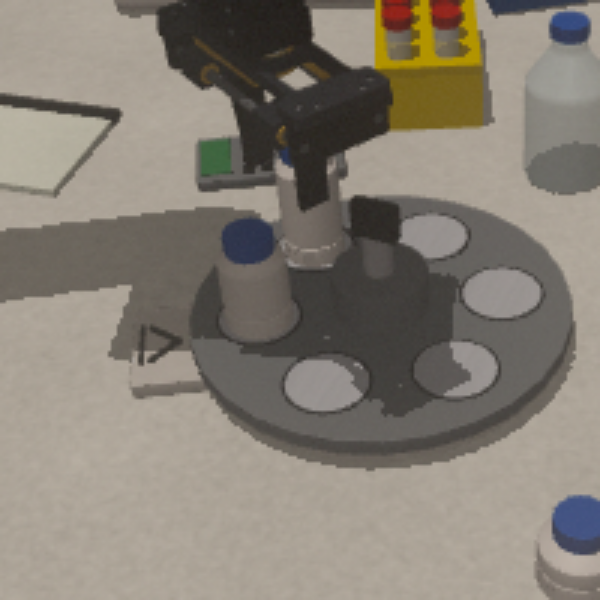

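Middle stands centred on the gate mark at (258,310). To the wheel, three clicks back.

Emit:
apply_moves:
  motion: "-0.204 0.395 0 0 0 39 0;-0.204 0.395 0 0 0 39 0;-0.204 0.395 0 0 0 39 0;-0.204 0.395 0 0 0 39 0;-0.204 0.395 0 0 0 39 0;-0.204 0.395 0 0 0 39 0;-0.204 0.395 0.0 0 0 39 0;-0.204 0.395 0.026 0 0 39 0"

```text
time_s: 26.25
position: [0.5323, -0.3803, 0.1904]
tcp_rot: [[0.997, -0.076, 0.005], [-0.076, -0.997, -0.006], [0.006, 0.006, -1.0]]
force: [-0.2, 0.4, 0.5]
opening: 0.004
```

```bash
python3 -c "
from h import *
plan(wp(0.046,0.124),-94)"
```

```text
t=26.25 pos=[ 0.5323 -0.3803  0.1904] yaw=-94.4 tilt=[ 0.0052 -0.006 ] F=[-0.2  0.4  0.5] open=0.4mm j=[-45.  34.  80.  -0.  65.  49.]
shift [-1.9 -6.3 66.4] mm  rotz -0.4
```

Emit:
apply_moves:
  motion: "0 0 0 0 0 0 0;0 0 0.066 0 0 0 0;-0.014 0 0.066 0 0 0 0;-0.028 0 0.066 0 0 0 0;-0.042 0 0.066 0 0 0 0;-0.056 0 0.066 0 0 0 0;-0.056 0 0.066 0 0 0 0;-0.056 0 0.028 0 0 0 0"

```text
time_s: 27.25
position: [0.4725, -0.369, 0.1595]
tcp_rot: [[0.997, -0.072, -0.006], [-0.072, -0.997, 0.005], [-0.006, -0.004, -1.0]]
force: [0.1, -0.4, 1.1]
opening: 0.006
```

```bash
python3 -c "
from h import *
plan(wp(0.046,0.162),-94)
wheelpic('pics/ws6.png')"
```

```text
t=27.25 pos=[ 0.4725 -0.369   0.1595] yaw=-94.1 tilt=[-0.006   0.0048] F=[ 0.1 -0.4  1.1] open=0.6mm j=[-49.  33.  89.  -0.  59.  46.]
shift [58.9  1.  -2.9] mm  rotz -0.1
```

View pics/ws6.png

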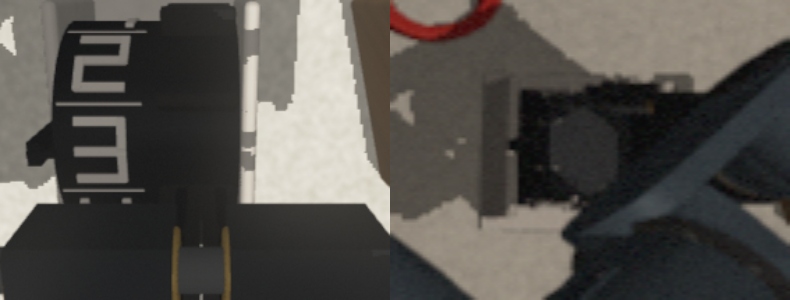

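At 3. Two more clicks.

Emit:
apply_moves:
  motion: "0.059 0.001 -0.003 0 0 0 0;0.059 0.001 -0.003 0 0 0 0;0.059 0.001 0.036 0 0 0 0;0.045 0.001 0.036 0 0 0 0;0.03 0.001 0.036 0 0 0 0;0.016 0.001 0.036 0 0 0 0;0.003 0.001 0.036 0 0 0 0;0.003 0.001 -0.003 0 0 0 0"

```text
time_s: 28.4
position: [0.4738, -0.3699, 0.1619]
tcp_rot: [[0.997, -0.073, -0.007], [-0.073, -0.997, 0.006], [-0.008, -0.006, -1.0]]
force: [0.3, -0.8, 0.8]
opening: 0.007
```

Emit:
apply_moves:
  motion: "0.057 0 0 0 0 0 0;0.057 0 0 0 0 0 0;0.057 0 0.038 0 0 0 0;0.043 0 0.038 0 0 0 0;0.028 0 0.038 0 0 0 0;0.014 0 0.038 0 0 0 0;0.001 0 0.038 0 0 0 0;0.001 0 0 0 0 0 0"

```text
time_s: 29.4
position: [0.4745, -0.3698, 0.1619]
tcp_rot: [[0.997, -0.073, -0.008], [-0.073, -0.997, 0.006], [-0.008, -0.006, -1.0]]
force: [0.4, 0.3, 0.7]
opening: 0.003
```

```bash
python3 -c "
from h import *
plan([*C0,0.215],5)
wheelpic('pics/ws7.png')"
```

```text
t=29.40 pos=[ 0.4745 -0.3698  0.1619] yaw=-94.2 tilt=[-0.0076  0.0063] F=[0.4 0.3 0.7] open=0.2mm j=[-49.  33.  88.  -0.  59.  46.]
shift [  24.3 -506.3  -50.4] mm  rotz -99.2
```

View pics/ws7.png

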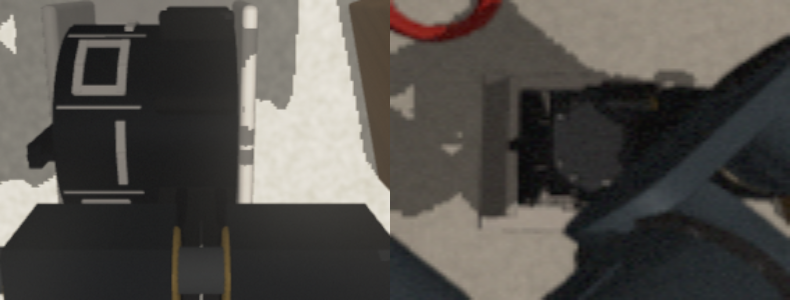

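Emit:
apply_moves:
  motion: "0.002 -0.03 -0.054 0 0 -10 0.0;0.005 -0.09 -0.054 0 0 -20 0.04;0.008 -0.15 -0.054 0 0 -30 0.087;0.012 -0.21 -0.054 0 0 -40 0.087;0.015 -0.27 -0.054 0 0 -50 0.087;0.018 -0.33 -0.054 0 0 -60 0.087;0.021 -0.39 -0.054 0 0 -70 0.087;0.023 -0.45 -0.054 0 0 -80 0.087"

```text
time_s: 30.55
position: [0.5332, 0.0767, 0.2173]
tcp_rot: [[0.238, 0.971, -0.002], [0.971, -0.238, -0.001], [-0.001, -0.002, -1.0]]
force: [0.9, 0.4, 0.1]
opening: 0.715
```

```bash
python3 -c "
from h import *
C0[1]=0.135
plan([*C0,0.215],65)"
```

```text
t=30.55 pos=[0.5332 0.0767 0.2173] yaw=-13.8 tilt=[-0.0019 -0.0008] F=[0.9 0.4 0.1] open=62.2mm j=[-4. 24. 95. -0. 61. 10.]
shift [ 57.3 -11.2   2.2] mm  rotz -78.8
```

Emit:
apply_moves:
  motion: "0.03 -0.006 0 0 0 -10 0.087;0.055 -0.011 0 0 0 -20 0.087;0.057 -0.011 0 0 0 -30 0.087;0.057 -0.011 0 0 0 -40 0.087;0.057 -0.011 0 0 0 -50 0.087;0.057 -0.011 0 0 0 -60 0.087;0.057 -0.011 0 0 0 -70 0.087;0.057 -0.011 0 0 0 -78.8 0.087"

```text
time_s: 31.55
position: [0.5362, 0.1327, 0.217]
tcp_rot: [[-0.906, 0.423, -0.003], [0.423, 0.906, -0.001], [0.002, -0.002, -1.0]]
force: [1.3, -0.1, 0.4]
opening: 1.003
```

```bash
python3 -c "
from h import *
C0[1]=0.135
plan([*C0,0.112],65)
im=bot.capture('wrist')
cv2.imwrite('pics/h5.png',im[:,:,::-1])"
```

```text
t=31.55 pos=[0.5362 0.1327 0.217 ] yaw=65.0 tilt=[-0.0028 -0.0009] F=[ 1.3 -0.1  0.4] open=87.3mm j=[  2.  25.  93.  -0.  62. -63.]
shift [  0.9   2.2 105. ] mm  rotz -0.0
```

View pics/h5.png

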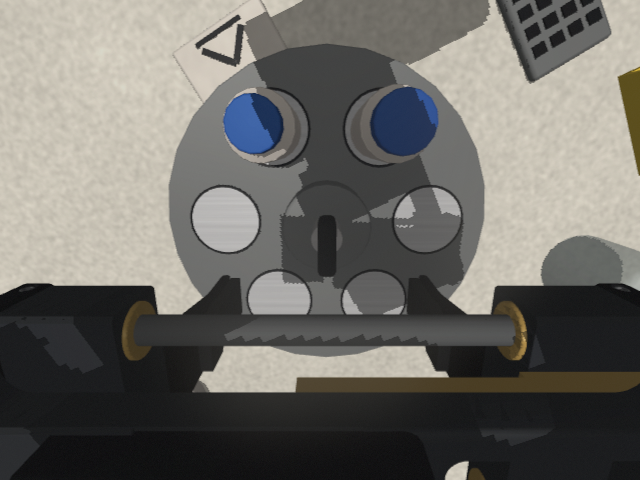

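Emit:
apply_moves:
  motion: "0.001 0.002 0.04 0 0 0 0.087;0.001 0.002 0.08 0 0 0 0.087;0.001 0.002 0.1 0 0 0 0.06;0.001 0.002 0.105 0 0 0 0.03;0.001 0.002 0.105 0 0 0 0;0.001 0.002 0.105 0 0 0 0;0.001 0.002 0.105 0 0 0 0;0.001 0.002 0.105 0 0 0 0"

```text
time_s: 32.6
position: [0.5378, 0.1357, 0.1137]
tcp_rot: [[-0.904, 0.428, 0.001], [0.428, 0.904, 0.0], [-0.001, 0.001, -1.0]]
force: [-0.3, 0.1, -0.5]
opening: 0.403
```

Emit:
apply_moves:
  motion: "0 0 0 0 0 0 0;0 0 0 0 0 0 0;0 0 0 0 0 0 0;0 0 0 0 0 3 0;0 0 0 0 0 8 0;0 0 0 0 0 14 0;0 0 0 0 0 21 0;0 0 0 0 0 28 0"

```text
time_s: 33.6
position: [0.5373, 0.1337, 0.1131]
tcp_rot: [[-0.596, 0.803, -0.001], [0.803, 0.596, -0.004], [-0.003, -0.003, -1.0]]
force: [-0.8, -5.1, 3.1]
opening: 0.172
```

```bash
python3 -c "
from h import *
plan([*C0,0.112],5)
print(bot.read_state()['moment'])"
```

```text
t=33.60 pos=[0.5373 0.1337 0.1131] yaw=36.6 tilt=[-0.0005 -0.0038] F=[-0.8 -5.1  3.1] open=15.0mm j=[  3.  34.  98.  -0.  48. -34.]
shift [ 0.2 -1.5  1.1] mm  rotz 31.6
[-0.90950637  0.18430274  0.29354413]
```

Emit:
apply_moves:
  motion: "0 0 0 0 0 7 0;0 0 0 0 0 14 0;0 0 0 0 0 21 0;0 0 0 0 0 27 0;0 0 0 0 0 31 0;0 0 0 0 0 32 0;0 0 0 0 0 32 0.03;0 0 0 0 0 32 0.087"

```text
time_s: 34.6
position: [0.5376, 0.1359, 0.113]
tcp_rot: [[-0.082, 0.997, 0.0], [0.997, 0.082, 0.001], [0.0, 0.0, -1.0]]
force: [0.1, -0.5, -0.5]
opening: 0.305
```

Emit:
apply_moves:
  motion: "0 0 0 0 0 0 0.087;0 0 0 0 0 0 0.087;0 0 0 0 0 0 0.087;0 0 -0.02 0 0 0 0.087;0 0 -0.06 0 0 0 0.087;0 0 -0.1 0 0 0 0.087;0 0 -0.1 0 0 10 0.087;0 0 -0.1 0 0 20 0.087"

```text
time_s: 35.6
position: [0.5376, 0.1357, 0.2139]
tcp_rot: [[0.27, 0.963, 0.002], [0.963, -0.27, 0.0], [0.001, 0.002, -1.0]]
force: [0.5, -0.3, 0.0]
opening: 0.993
```

```bash
python3 -c "
from h import *
plan([0.675,-.143,0.2],-55)
t,s=caps()
im=bot.capture('wrist')
cv2.imwrite('pics/h6.png',np.hstack([cv2.resize(im,(390,390)),cv2.resize(s[130:330,160:360],(390,390))])[:,:,::-1])"
```

```text
t=35.60 pos=[0.5376 0.1357 0.2139] yaw=-15.6 tilt=[0.0016 0.0001] F=[ 0.5 -0.3  0. ] open=86.4mm j=[ 3. 25. 93.  0. 62. 18.]
shift [-231.4  207.4   14.1] mm  rotz 39.4
top [375.9 218.3] 177 [[0.667, -0.138], [0.672, -0.141], [0.677, -0.144]]
```

View pics/h6.png

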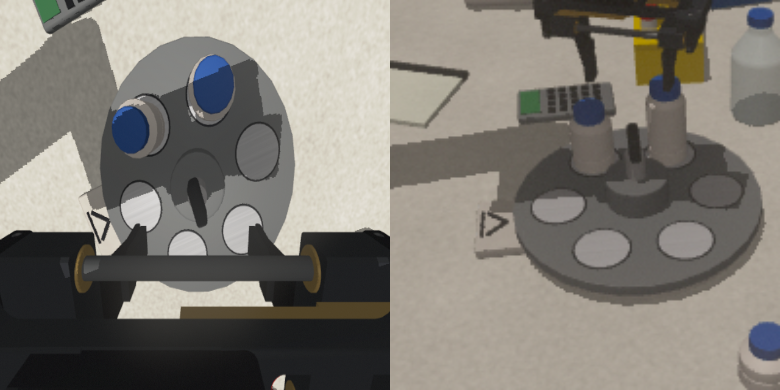

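Emit:
apply_moves:
  motion: "-0.23 0.207 0.01 0 0 39.4 0.087;-0.23 0.207 0.01 0 0 39.4 0.087;-0.23 0.207 0.01 0 0 39.4 0.087;-0.23 0.207 0.01 0 0 39.4 0.087;-0.23 0.207 0.01 0 0 39.4 0.087;-0.23 0.207 0.01 0 0 39.4 0.087;-0.23 0.207 0.01 0 0 39.4 0.087;-0.23 0.207 0.01 0 0 39.4 0.087"

```text
time_s: 36.75
position: [0.6756, -0.1391, 0.2029]
tcp_rot: [[0.815, 0.58, -0.001], [0.58, -0.815, 0.001], [-0.001, -0.001, -1.0]]
force: [0.4, -0.1, -0.3]
opening: 1.002
```

```bash
python3 -c "
from h import *
plan([0.676,-.143,0.011],-55)
print(px2w('side',(354,304),0.062))
t,s=caps()
im=bot.capture('wrist')
cv2.imwrite('pics/s1.png',np.hstack([cv2.resize(im,(390,390)),cv2.resize(s[240:360,280:400],(390,390))])[:,:,::-1])"
```

```text
t=36.75 pos=[ 0.6756 -0.1391  0.2029] yaw=-54.6 tilt=[-0.0012  0.0008] F=[ 0.4 -0.1 -0.3] open=87.2mm j=[-21.  37.  73.   0.  71.  34.]
shift [ -1.8   3.6 191.9] mm  rotz 0.4
[ 0.6782331  -0.14875112  0.062     ]
top [229.5 255.2] 211 [[0.581, 0.23], [0.584, 0.235], [0.587, 0.24]]
top [232.5 296.3] 135 [[0.479, 0.222], [0.48, 0.227], [0.481, 0.232]]
side [300.3 172.2] 101 [[0.579, 0.276], [0.579, 0.32], [0.579, 0.365]]
side [261.4 183.9] 84 [[0.476, 0.227], [0.471, 0.269], [0.467, 0.312]]
side [352.8 302.6] 178 [[0.668, -0.195], [0.672, -0.171], [0.676, -0.146]]
```

View pics/s1.png

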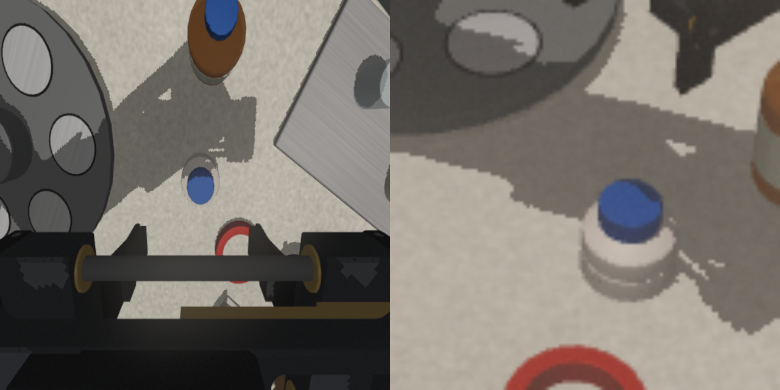

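Emit:
apply_moves:
  motion: "-0.002 0.005 0.04 0 0 0 0.087;-0.002 0.005 0.08 0 0 0 0.087;-0.002 0.005 0.12 0 0 0 0.087;-0.002 0.005 0.155 0 0 0 0.087;-0.002 0.005 0.178 0 0 0 0.087;-0.002 0.005 0.19 0 0 0 0.087;-0.002 0.005 0.191 0 0 0 0.087;-0.002 0.005 0.191 0 0 0 0.06"

```text
time_s: 37.9
position: [0.6785, -0.1462, 0.0133]
tcp_rot: [[0.816, 0.578, 0.002], [0.578, -0.816, -0.001], [0.001, 0.002, -1.0]]
force: [-0.6, -0.5, -0.1]
opening: 0.949
```

```bash
python3 -c "
from h import *
plan([0.676,-.145,0.011],-55)
s=bot.capture('side')
cv2.imwrite('pics/s2.png',cv2.resize(s[220:360,270:410],(500,500))[:,:,::-1])"
```

```text
t=37.90 pos=[ 0.6785 -0.1462  0.0133] yaw=-54.7 tilt=[ 0.0021 -0.0008] F=[-0.6 -0.5 -0.1] open=82.6mm j=[-21.  50.  79.   0.  51.  33.]
shift [-1.3 -2.4  2.2] mm  rotz 0.3
```

View pics/s2.png

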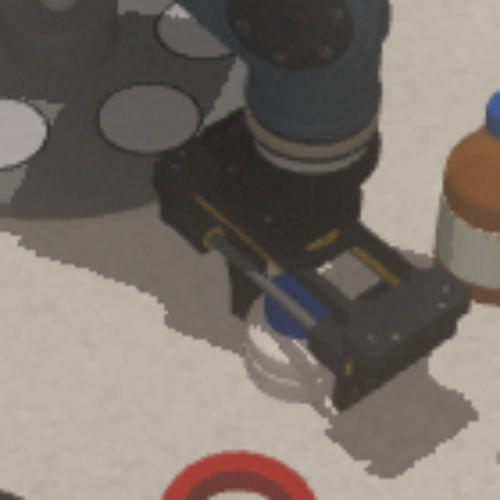

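Emit:
apply_moves:
  motion: "0 0 0 0 0 0 0.04;0 0 0.001 0 0 0 0.03;0 0 0.001 0 0 0 0.03;0 0 0.001 0 0 0 0.03;0 0 -0.01 0 0 0 0.03;0 0 -0.03 0 0 0 0.03;0 0 -0.055 0 0 0 0.03;0 0 -0.08 0 0 0 0.03"

```text
time_s: 38.95
position: [0.6778, -0.1464, 0.0939]
tcp_rot: [[0.816, 0.578, 0.001], [0.578, -0.816, -0.0], [0.001, 0.001, -1.0]]
force: [0.1, 0.1, -1.6]
opening: 0.731
```

```bash
python3 -c "
from h import *
plan([*GATE+[0,0.0015],0.093],-55)
s=bot.capture('side')
cv2.imwrite('pics/s3.png',cv2.resize(s[220:360,270:410],(500,500))[:,:,::-1])"
```

```text
t=38.95 pos=[ 0.6778 -0.1464  0.0939] yaw=-54.7 tilt=[ 0.0011 -0.0005] F=[ 0.1  0.1 -1.6] open=63.6mm j=[-21.  44.  77.  -0.  59.  33.]
shift [ -44.2 -363.7    0.5] mm  rotz 0.3
```

View pics/s3.png

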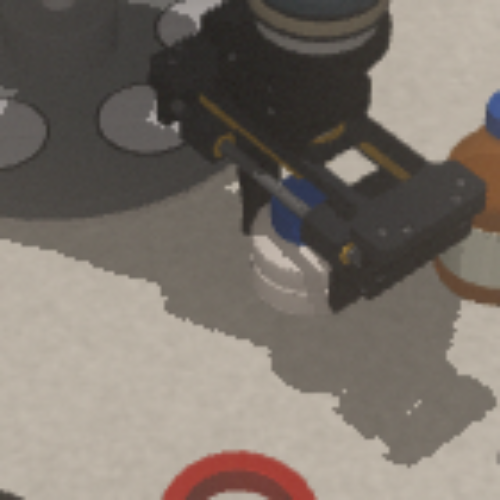

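Emit:
apply_moves:
  motion: "-0.002 -0.015 0 0 0 0 0.03;-0.006 -0.05 0 0 0 0 0.03;-0.012 -0.1 0 0 0 0 0.03;-0.018 -0.15 0 0 0 0 0.03;-0.024 -0.2 0 0 0 0 0.03;-0.03 -0.25 0 0 0 0 0.03;-0.036 -0.3 0 0 0 0 0.03;-0.041 -0.335 0 0 0 0 0.03"

```text
time_s: 40.0
position: [0.4461, 0.1055, 0.0914]
tcp_rot: [[0.816, 0.579, -0.005], [0.579, -0.816, 0.0], [-0.004, -0.003, -1.0]]
force: [0.4, 0.2, -2.8]
opening: 0.728
```

```bash
python3 -c "
from h import *
plan([*GATE+[0,0.0015],0.048],-55)
s=bot.capture('side')
cv2.imwrite('pics/s4.png',cv2.resize(s[130:330,160:360],(600,600))[:,:,::-1])"
```

```text
t=40.00 pos=[0.4461 0.1055 0.0914] yaw=-54.7 tilt=[-0.0048  0.0003] F=[ 0.4  0.2 -2.8] open=63.3mm j=[ -1.  31. 112.   0.  37.  54.]
shift [ -0.3 -24.2  43.5] mm  rotz 0.3
```

View pics/s4.png

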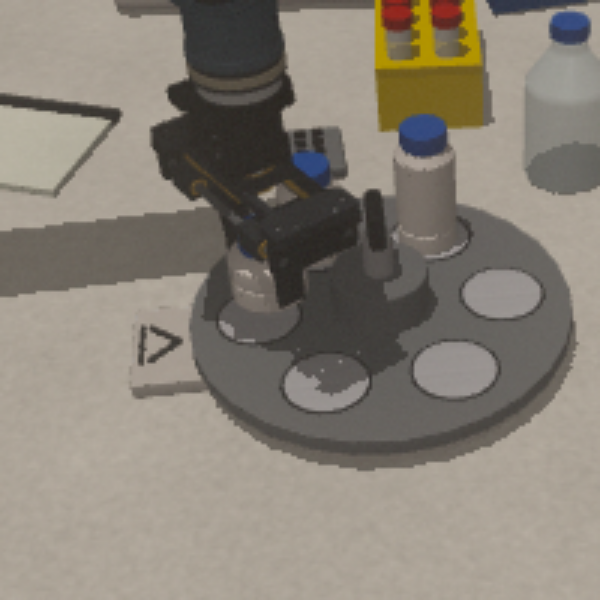

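Emit:
apply_moves:
  motion: "0 -0.012 0 0 0 0 0.03;0 -0.023 0.005 0 0 0 0.03;0 -0.023 0.018 0 0 0 0.03;0 -0.023 0.03 0 0 0 0.03;0 -0.023 0.038 0 0 0 0.03;0 -0.023 0.042 0 0 0 0.03;0 -0.023 0.044 0 0 0 0.03;0 -0.023 0.044 0 0 0 0.03"

```text
time_s: 41.05
position: [0.4375, 0.1224, 0.0481]
tcp_rot: [[0.816, 0.577, 0.0], [0.577, -0.816, 0.0], [0.0, 0.0, -1.0]]
force: [0.5, -0.8, -3.2]
opening: 0.731
```

```bash
python3 -c "
from h import *
plan([*GATE+[0,0.0015],0.048],-55)
s=bot.capture('side')
cv2.imwrite('pics/s5.png',cv2.resize(s[130:330,160:360],(600,600))[:,:,::-1])"
```

```text
t=41.05 pos=[0.4375 0.1224 0.0481] yaw=-54.7 tilt=[0.0002 0.    ] F=[ 0.5 -0.8 -3.2] open=63.6mm j=[  1.  36. 114.   0.  30.  56.]
shift [-3.2 -5.5  0.1] mm  rotz 0.3
```

View pics/s5.png

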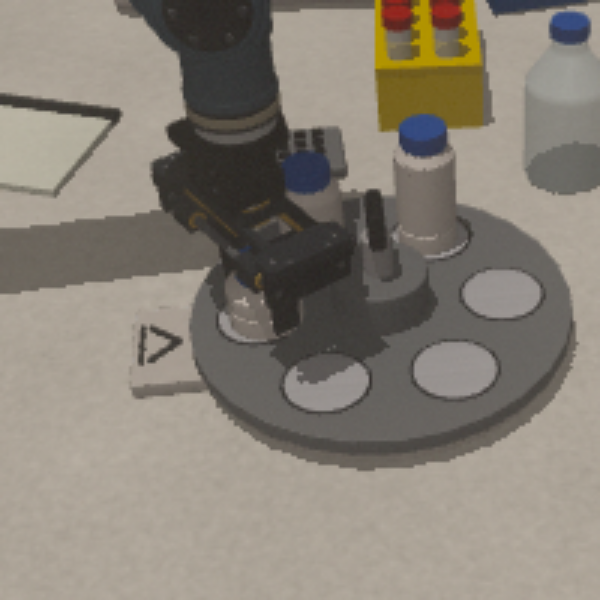

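Emit:
apply_moves:
  motion: "-0.002 -0.004 0 0 0 0 0.03;-0.003 -0.005 0.001 0 0 0 0.03;-0.003 -0.005 0.002 0 0 0 0.03;-0.003 -0.005 0.002 0 0 0 0.03;-0.003 -0.005 0.002 0 0 0 0.07;-0.003 -0.005 0.002 0 0 0 0.087;-0.003 -0.005 0.002 0 0 0 0.087;-0.003 -0.005 0.002 0 0 0 0.087"

```text
time_s: 42.1
position: [0.4321, 0.1248, 0.046]
tcp_rot: [[0.816, 0.578, 0.0], [0.578, -0.816, 0.0], [0.0, 0.0, -1.0]]
force: [0.1, 0.6, 0.2]
opening: 0.98
```

```bash
python3 -c "
from h import *
plan([*GATE+[0,0.0015],0.048],-55)
s=bot.capture('side')
cv2.imwrite('pics/s6.png',cv2.resize(s[130:330,160:360],(600,600))[:,:,::-1])"
```

```text
t=42.10 pos=[0.4321 0.1248 0.046 ] yaw=-54.7 tilt=[0.0002 0.    ] F=[0.1 0.6 0.2] open=85.2mm j=[  2.  36. 115.   0.  29.  57.]
shift [-0.2 -0.4 -2. ] mm  rotz 0.3
```

View pics/s6.png

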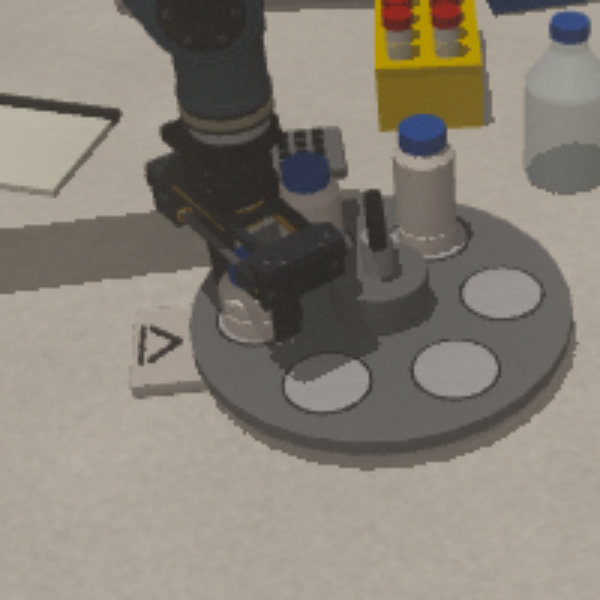

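Emit:
apply_moves:
  motion: "0 0 0 0 0 0 0.087;0 0 -0.02 0 0 0 0.087;0 0 -0.06 0 0 0 0.087;0 0 -0.11 0 0 0 0.087;0 0 -0.16 0 0 0 0.087;0 0 -0.17 0 0 0 0.08;0.0 0.03 -0.17 0 0 0 0.03;0 0.07 -0.17 0 0 0 0"

```text
time_s: 43.15
position: [0.4715, 0.0677, 0.2153]
tcp_rot: [[0.815, 0.579, -0.002], [0.579, -0.815, 0.0], [-0.001, -0.001, -1.0]]
force: [0.4, -0.2, 0.8]
opening: 0.777
```

```bash
python3 -c "
from h import *
plan(wp(-0.046,0.17),-94)
s=bot.capture('side')
cv2.imwrite('pics/s7.png',cv2.resize(s[130:330,160:360],(600,600))[:,:,::-1])"
```

```text
t=43.15 pos=[0.4715 0.0677 0.2153] yaw=-54.6 tilt=[-0.002   0.0004] F=[ 0.4 -0.2  0.8] open=67.6mm j=[ -5.  19. 103.   0.  57.  49.]
shift [-278.2  336.6   45.2] mm  rotz 39.4
```

View pics/s7.png

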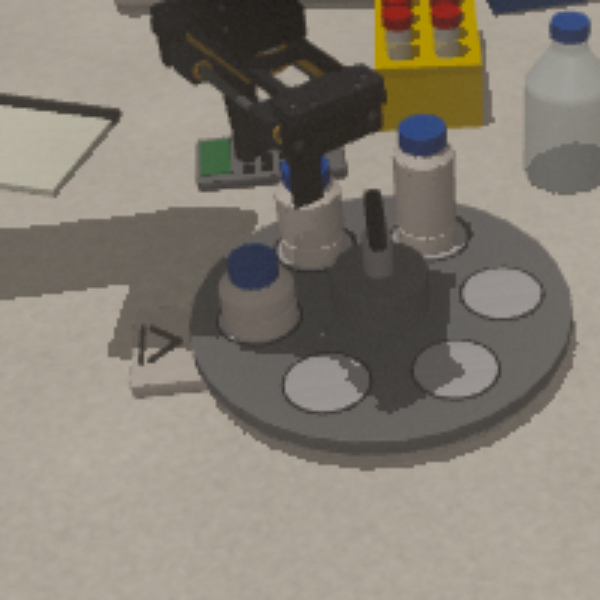

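Emit:
apply_moves:
  motion: "-0.278 0.336 0 0 0 39.4 0;-0.278 0.336 0 0 0 39.4 0;-0.278 0.336 0 0 0 39.4 0;-0.278 0.336 0 0 0 39.4 0;-0.278 0.336 0 0 0 39.4 0;-0.278 0.336 0 0 0 39.4 0;-0.278 0.336 0.0 0 0 39.4 0;-0.278 0.336 0.04 0 0 39.4 0"

```text
time_s: 44.2
position: [0.4408, -0.3744, 0.1769]
tcp_rot: [[0.997, -0.077, 0.006], [-0.077, -0.997, -0.008], [0.006, 0.008, -1.0]]
force: [-0.0, -0.4, -0.8]
opening: 0.004
```

Emit:
apply_moves:
  motion: "0 0 0 0 0 0 0;0 0 0 0 0 0 0;0 0 0 0 0 0 0;0 0 0 0 0 0 0;0 0 0 0 0 0 0;0 0 0 0 0 0 0;0 0 0 0 0 0 0;0 0 0 0 0 0 0"

```text
time_s: 45.2
position: [0.4395, -0.3672, 0.176]
tcp_rot: [[0.997, -0.072, -0.0], [-0.072, -0.997, 0.0], [-0.0, -0.0, -1.0]]
force: [-0.1, 0.1, 0.6]
opening: 0.01
```

```bash
python3 -c "
from h import *
plan(wp(-0.046,0.124),-94)"
```

```text
t=45.20 pos=[ 0.4395 -0.3672  0.176 ] yaw=-94.1 tilt=[-0.      0.0001] F=[-0.1  0.1  0.6] open=0.9mm j=[-51.  30.  92.   0.  58.  43.]
shift [ 0.   0.6 52. ] mm  rotz -0.1
```

Emit:
apply_moves:
  motion: "0 0 0.03 0 0 0 0;0 0 0.052 0 0 0 0;0.014 0 0.052 0 0 0 0;0.028 0 0.052 0 0 0 0;0.042 0 0.052 0 0 0 0;0.056 0 0.052 0 0 0 0;0.056 0 0.052 0 0 0 0;0.056 0 0.014 0 0 0 0"

```text
time_s: 46.2
position: [0.4952, -0.37, 0.16]
tcp_rot: [[0.997, -0.072, -0.002], [-0.072, -0.997, 0.004], [-0.003, -0.004, -1.0]]
force: [-0.9, -0.6, 0.0]
opening: 0.001
```

```bash
python3 -c "
from h import *
plan(wp(-0.046,0.162),-94)
wheelpic('pics/ws8.png')"
```

```text
t=46.20 pos=[ 0.4952 -0.37    0.16  ] yaw=-94.1 tilt=[-0.0024  0.0041] F=[-0.9 -0.6  0. ] open=0.1mm j=[-47.  34.  86.   0.  60.  47.]
shift [-55.7   1.8  -1.9] mm  rotz -0.1
```

View pics/ws8.png

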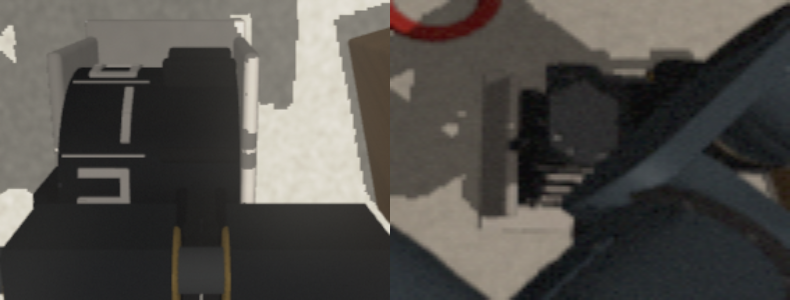

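Emit:
apply_moves:
  motion: "-0.056 0.001 -0.002 0 0 0 0;-0.056 0.001 -0.002 0 0 0 0;-0.056 0.001 0.036 0 0 0 0;-0.042 0.001 0.036 0 0 0 0;-0.028 0.001 0.036 0 0 0 0;-0.014 0.001 0.036 0 0 0 0;0 0.001 0.036 0 0 0 0;0 0.001 -0.01 0 0 0 0"

```text
time_s: 47.35
position: [0.4955, -0.3707, 0.1691]
tcp_rot: [[0.997, -0.071, -0.005], [-0.071, -0.997, 0.005], [-0.005, -0.005, -1.0]]
force: [-0.4, -0.4, 0.6]
opening: 0.005
```

```bash
python3 -c "
from h import *
C0[1]=.135
plan([*C0,0.215],5)
wheelpic('pics/ws9.png')"
```

```text
t=47.35 pos=[ 0.4955 -0.3707  0.1691] yaw=-94.1 tilt=[-0.0046  0.0053] F=[-0.4 -0.4  0.6] open=0.5mm j=[-47.  33.  86.   0.  61.  47.]
shift [   4.3 -507.5  -43.4] mm  rotz -99.1
```

View pics/ws9.png

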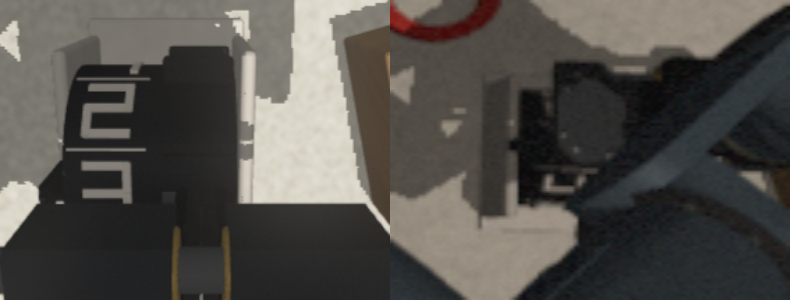

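Emit:
apply_moves:
  motion: "0 -0.03 -0.045 0 0 -10 0.0;0 -0.09 -0.045 0 0 -20 0.04;0.001 -0.15 -0.045 0 0 -30 0.087;0.002 -0.21 -0.045 0 0 -40 0.087;0.002 -0.27 -0.045 0 0 -50 0.087;0.003 -0.33 -0.045 0 0 -60 0.087;0.004 -0.39 -0.045 0 0 -70 0.087;0.004 -0.45 -0.045 0 0 -80 0.087"

```text
time_s: 48.5
position: [0.5324, 0.0787, 0.2169]
tcp_rot: [[0.238, 0.971, 0.001], [0.971, -0.238, 0.0], [0.001, 0.001, -1.0]]
force: [0.9, -0.5, 1.0]
opening: 0.717
```

```bash
python3 -c "
from h import *
C0[1]=0.135
plan([*C0,0.215],5)
s=bot.capture('side');t=bot.capture('top')
cv2.imwrite('pics/ws10.png',np.hstack([cv2.resize(t[250:330,420:500],(390,390),interpolation=3),cv2.resize(s[340:450,200:310],(390,390),interpolation=3)])[:,:,::-1])"
```

```text
t=48.50 pos=[0.5324 0.0787 0.2169] yaw=-13.8 tilt=[0.0013 0.0003] F=[ 0.9 -0.5  1. ] open=62.4mm j=[-4. 24. 95.  0. 61. 10.]
shift [55.5 -9.9  1.9] mm  rotz -18.8
```

View pics/ws10.png

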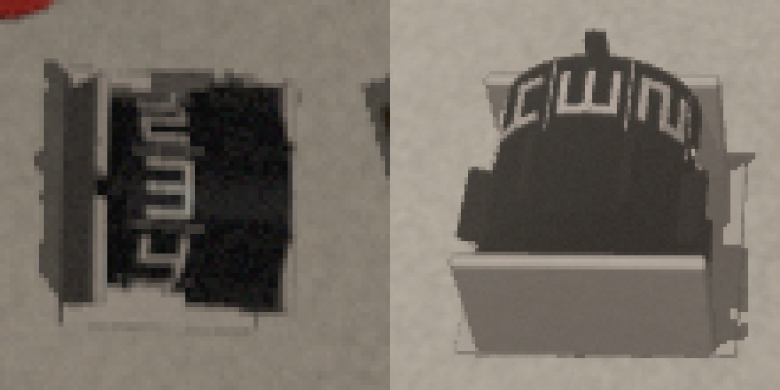

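Emit:
apply_moves:
  motion: "0.03 -0.005 0 0 0 -9 0.087;0.055 -0.01 0 0 0 -18.8 0.087;0.055 -0.01 0 0 0 -18.8 0.087;0.055 -0.01 0 0 0 -18.8 0.087;0.055 -0.01 0.04 0 0 -18.8 0.087;0.055 -0.01 0.08 0 0 -18.8 0.087;0.055 -0.01 0.1 0 0 -18.8 0.06;0.055 -0.01 0.104 0 0 -18.8 0.03"

```text
time_s: 49.6
position: [0.5346, 0.1308, 0.1116]
tcp_rot: [[-0.079, 0.997, -0.003], [0.997, 0.079, -0.0], [-0.0, -0.003, -1.0]]
force: [0.0, 0.1, 0.9]
opening: 0.858
```

Emit:
apply_moves:
  motion: "0 0 0 0 0 0 0;0 0 0 0 0 0 0;0 0 0 0 0 0 0;0 0 0 0 0 0 0;0 0 0 0 0 0 0;0 0 0 0 0 0 0;0 0 0 0 0 0 0;0 0 0 0 0 3 0"

```text
time_s: 50.6
position: [0.5369, 0.1323, 0.1133]
tcp_rot: [[-0.03, 1.0, 0.003], [1.0, 0.03, -0.0], [-0.0, 0.003, -1.0]]
force: [3.5, 1.2, -1.4]
opening: 0.16
```

```bash
python3 -c "
from h import *
C0[1]=0.135
plan([*C0,0.112],-55)
print(bot.read_state()['moment'])"
```

```text
t=50.60 pos=[0.5369 0.1323 0.1133] yaw=1.7 tilt=[ 0.0032 -0.0001] F=[ 3.5  1.2 -1.4] open=13.9mm j=[ 2. 33. 98. -0. 48.  1.]
shift [ 2.7 -0.8  1.3] mm  rotz 56.7
[ 0.235805   -0.61651081  0.80991512]
```

Emit:
apply_moves:
  motion: "0.001 0 0 0 0 4 0;0.002 0 0 0 0 10 0;0.002 0 0 0 0 17 0;0.002 0 0 0 0 24 0;0.002 0 0 0 0 31 0;0.002 0 0 0 0 38 0;0.002 0 0 0 0 45 0;0.002 0 0 0 0 51 0"

```text
time_s: 51.6
position: [0.5353, 0.1332, 0.1132]
tcp_rot: [[0.761, 0.648, -0.0], [0.648, -0.761, -0.001], [-0.001, 0.001, -1.0]]
force: [-0.6, -2.4, 1.0]
opening: 0.159
```

```bash
python3 -c "
from h import *
C0[1]=0.135
plan([*C0,0.112],-55)
print(bot.read_state()['moment'])"
```

```text
t=51.60 pos=[0.5353 0.1332 0.1132] yaw=-49.6 tilt=[-0.0003 -0.0012] F=[-0.6 -2.4  1. ] open=13.8mm j=[ 2. 33. 98. -0. 48. 52.]
shift [ 1.7 -0.9  1.2] mm  rotz 5.4
[-0.46578671 -0.17465047 -0.04495814]
```

Emit:
apply_moves:
  motion: "0 0 0 0 0 4 0;0 0 0 0 0 5.5 0;0 0 0 0 0 5.5 0;0 0 0 0 0 5.5 0.03;0 0 0 0 0 5.5 0.087;0 0 0 0 0 5.5 0.087;0 0 0 0 0 5.5 0.087;0 0 0 0 0 5.5 0.087"

```text
time_s: 52.6
position: [0.5352, 0.1343, 0.113]
tcp_rot: [[0.817, 0.576, -0.0], [0.576, -0.817, 0.0], [-0.0, -0.0, -1.0]]
force: [-0.3, -0.1, -0.8]
opening: 0.642
```

Emit:
apply_moves:
  motion: "0 0 0 0 0 0 0.087;0 0 -0.02 0 0 0 0.087;0 0 -0.06 0 0 0 0.087;0 0 -0.1 0 0 0 0.087;0 0.02 -0.1 0 0 0 0.087;0 0.06 -0.1 0 0 0 0.06;0 0.12 -0.1 0 0 0 0.03;0 0.18 -0.1 0 0 0 0"

```text
time_s: 53.6
position: [0.6395, -0.0147, 0.2118]
tcp_rot: [[0.817, 0.576, -0.002], [0.576, -0.817, 0.0], [-0.001, -0.001, -1.0]]
force: [0.6, 0.1, -0.1]
opening: 0.744
```

```bash
python3 -c "
from h import *
plan(wp(0.046,0.17),-94)
s=bot.capture('side');t=bot.capture('top')
cv2.imwrite('pics/f1.png',np.hstack([cv2.resize(t[210:350,200:340],(390,390)),cv2.resize(s[130:330,160:360],(390,390))])[:,:,::-1])"
```

```text
t=53.60 pos=[ 0.6395 -0.0147  0.2118] yaw=-54.8 tilt=[-0.0015  0.0003] F=[ 0.6  0.1 -0.1] open=64.7mm j=[-11.  32.  80.   0.  68.  43.]
shift [-295.6  231.4   41.9] mm  rotz 39.2
```

View pics/f1.png

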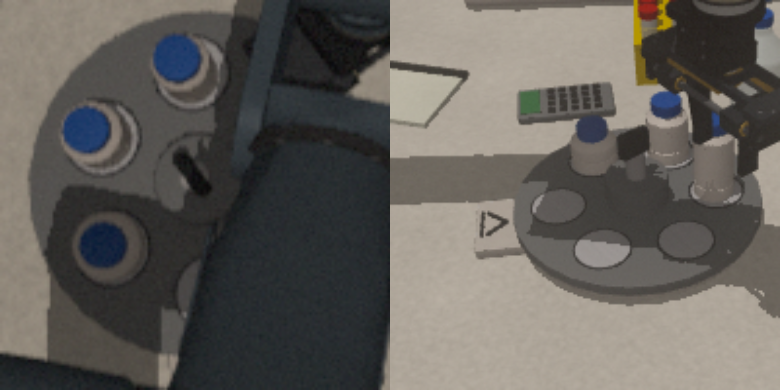

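Emit:
apply_moves:
  motion: "-0.295 0.231 0 0 0 39.2 0;-0.295 0.231 0 0 0 39.2 0;-0.295 0.231 0 0 0 39.2 0;-0.295 0.231 0 0 0 39.2 0;-0.295 0.231 0 0 0 39.2 0;-0.295 0.231 0 0 0 39.2 0;-0.295 0.231 0.03 0 0 39.2 0;-0.295 0.231 0.042 0 0 39.2 0"

```text
time_s: 54.7
position: [0.5288, -0.3712, 0.1681]
tcp_rot: [[0.997, -0.072, -0.004], [-0.072, -0.997, 0.004], [-0.004, -0.004, -1.0]]
force: [-0.6, 1.2, -0.2]
opening: 0.006
```

```bash
python3 -c "
from h import *
plan(wp(0.046,0.124),-94)"
```

```text
t=54.70 pos=[ 0.5288 -0.3712  0.1681] yaw=-94.1 tilt=[-0.0041  0.0043] F=[-0.6  1.2 -0.2] open=0.5mm j=[-45.  35.  82.   0.  63.  49.]
shift [ 2.8  3.  44. ] mm  rotz -0.1
```

Emit:
apply_moves:
  motion: "0.002 0.001 0 0 0 0 0;0.002 0.001 0.044 0 0 0 0;-0.012 0.001 0.044 0 0 0 0;-0.026 0.001 0.044 0 0 0 0;-0.04 0.001 0.044 0 0 0 0;-0.054 0.001 0.044 0 0 0 0;-0.054 0.001 0.044 0 0 0 0;-0.054 0.001 0.006 0 0 0 0"

```text
time_s: 55.7
position: [0.475, -0.3676, 0.163]
tcp_rot: [[0.997, -0.071, -0.005], [-0.071, -0.997, 0.005], [-0.006, -0.005, -1.0]]
force: [0.1, -0.0, -0.1]
opening: 0.002
```

```bash
python3 -c "
from h import *
plan(wp(0.046,0.162),-94)
wheelpic('pics/ws11.png')"
```

```text
t=55.70 pos=[ 0.475  -0.3676  0.163 ] yaw=-94.0 tilt=[-0.0052  0.0051] F=[ 0.1 -0.  -0.1] open=0.2mm j=[-48.  33.  89.  -0.  59.  46.]
shift [56.7  2.6  0.7] mm  rotz -0.0
```

View pics/ws11.png

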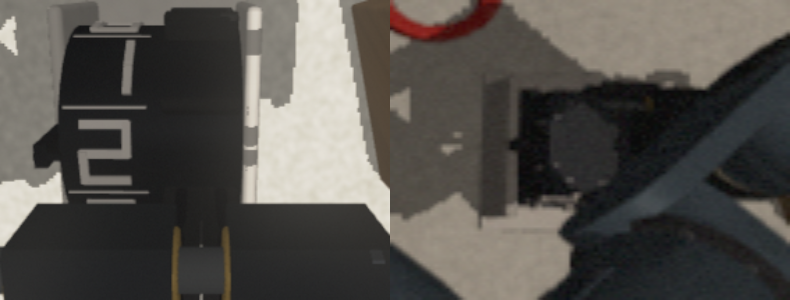

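At 2. Two more clicks.

Emit:
apply_moves:
  motion: "0.057 0.002 0 0 0 0 0;0.057 0.002 0 0 0 0 0;0.057 0.002 0.039 0 0 0 0;0.043 0.002 0.039 0 0 0 0;0.028 0.002 0.039 0 0 0 0;0.014 0.002 0.039 0 0 0 0;0.001 0.002 0.039 0 0 0 0;0.001 0.002 0 0 0 0 0"

```text
time_s: 56.85
position: [0.4737, -0.3692, 0.1628]
tcp_rot: [[0.997, -0.071, -0.007], [-0.071, -0.997, 0.006], [-0.008, -0.006, -1.0]]
force: [0.4, -0.6, 0.5]
opening: 0.002
```

Emit:
apply_moves:
  motion: "0.057 0 0 0 0 0 0;0.057 0 0 0 0 0 0;0.057 0 0.038 0 0 0 0;0.043 0 0.038 0 0 0 0;0.028 0 0.038 0 0 0 0;0.014 0 0.038 0 0 0 0;0.001 0 0.038 0 0 0 0;0.001 0 0 0 0 0 0"

```text
time_s: 57.85
position: [0.4744, -0.3693, 0.1629]
tcp_rot: [[0.997, -0.071, -0.008], [-0.071, -0.997, 0.006], [-0.008, -0.006, -1.0]]
force: [0.9, -0.2, -0.7]
opening: 0.004
```

```bash
python3 -c "
from h import *
plan([0.3,-0.5,0.23],-94)
wheelpic('pics/ws12.png')"
```

```text
t=57.85 pos=[ 0.4744 -0.3693  0.1629] yaw=-94.1 tilt=[-0.0076  0.0064] F=[ 0.9 -0.2 -0.7] open=0.4mm j=[-48.  33.  88.  -0.  59.  46.]
shift [-165.2  142.4  -66.6] mm  rotz -0.1
```

View pics/ws12.png

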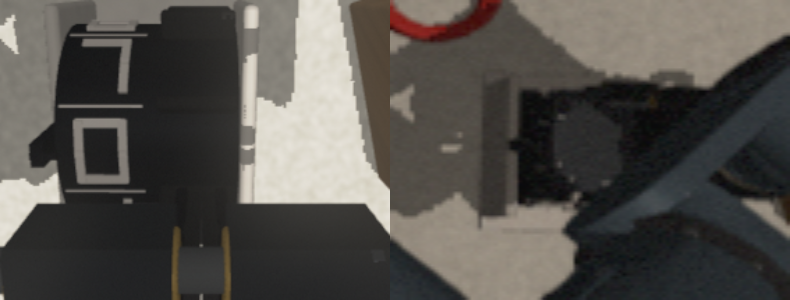

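The wheel stands at 0. Retract clear and check everything.

Emit:
apply_moves:
  motion: "0 0 -0.06 0 0 0 0;-0.04 0.035 -0.066 0 0 0 0;-0.08 0.07 -0.066 0 0 0 0;-0.12 0.105 -0.066 0 0 0 0;-0.165 0.14 -0.066 0 0 0 0;-0.165 0.14 -0.066 0 0 0 0;-0.165 0.14 -0.066 0 0 0 0;-0.165 0.14 -0.066 0 0 0 0"

```text
time_s: 59.0
position: [0.3053, -0.498, 0.2306]
tcp_rot: [[0.998, -0.068, -0.0], [-0.068, -0.998, 0.001], [-0.0, -0.001, -1.0]]
force: [0.7, 0.4, 0.1]
opening: 0.004
```

```bash
python3 -c "
from h import *
plan()
t,s=caps()
# positions at true heights
cv2.imwrite('pics/end_top.png',t[:,:,::-1]); cv2.imwrite('pics/end_side.png',s[:,:,::-1])
C=np.array([.536,.134])
for k in (1,2,3):
    a=np.radians(185.2-60*k); print('stop',k,C+.105*np.array([np.cos(a),np.sin(a)]))
hsv=cv2.cvtColor(t,cv2.COLOR_RGB2HSV); m=((hsv[...,0]>105)&(hsv[...,0]<125)&(hsv[...,1]>120)).astype(np.uint8)
n,l,st,ce=cv2.connectedComponentsWithStats(m)
for i in range(1,n):
    if 80<st[i,4]<400: print(ce[i].round(1),[px2w('top',ce[i],.034+h)[:2].round(4).tolist() for h in (.12,.092,.064)])
"
```

```text
t=59.00 pos=[ 0.3053 -0.498   0.2306] yaw=-93.9 tilt=[-0.0003  0.0013] F=[0.7 0.4 0.1] open=0.3mm j=[-69.  27.  88.   0.  66.  24.]
shift [0. 0. 0.] mm  rotz 0
top [263.1 230.5] 211 [[0.642, 0.146], [0.646, 0.149], [0.65, 0.152]]
top [230.5 256.2] 200 [[0.579, 0.228], [0.582, 0.232], [0.585, 0.237]]
top [236.4 297.4] 200 [[0.476, 0.213], [0.477, 0.217], [0.478, 0.222]]
side [300.8 181. ] 84 [[0.579, 0.234], [0.579, 0.276], [0.579, 0.318]]
side [325.2 189.6] 102 [[0.64, 0.189], [0.643, 0.23], [0.645, 0.271]]
side [262.6 193.4] 93 [[0.48, 0.184], [0.476, 0.224], [0.472, 0.264]]
stop 1 [0.47547461 0.21980021]
stop 2 [0.58004247 0.22931664]
stop 3 [0.64056786 0.14351642]
[348.6 161.9] [[0.8048, -0.0716], [0.8127, -0.073], [0.8205, -0.0744]]
[168.1 198.3] [[0.7218, 0.376], [0.7279, 0.384], [0.734, 0.392]]
[263.  230.5] [[0.6365, 0.1424], [0.6408, 0.1455], [0.6451, 0.1486]]
[230.5 256.1] [[0.5751, 0.2218], [0.5781, 0.2266], [0.5812, 0.2314]]
[236.4 297.4] [[0.4749, 0.2073], [0.4758, 0.2117], [0.4768, 0.2162]]
[ 14.1 377.5] [[0.2982, 0.7307], [0.2955, 0.7461], [0.2927, 0.7614]]
```

View pics/end_top.png

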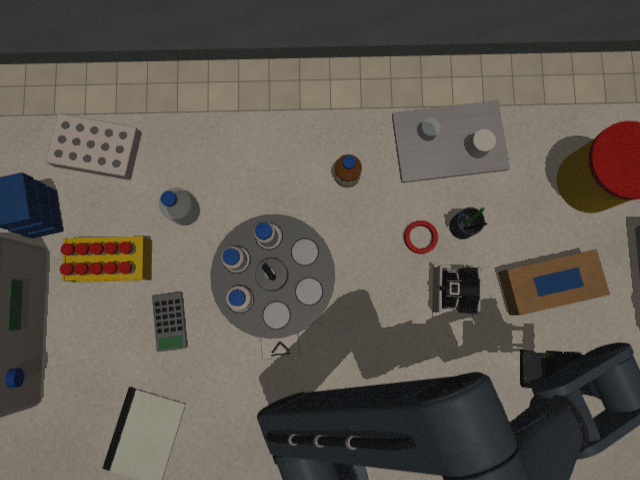

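View pics/end_side.png

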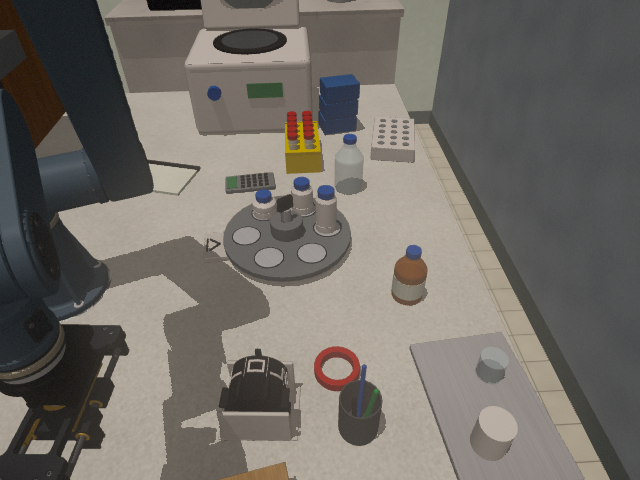

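```bash
python3 -c "
from rig import bot
print(bot.hand_in())"
```

```text
the job is handed in; nothing more can be done
None
```

All three bottles are through the sample changer, tallest first, and the job was handed in at about 59 s. No verdict was reported.

- **Loading:** I stood each bottle on the gate place and let go. I then rolled the wheel to its number (7→4 for the tallest, 4→1 for the middle-sized, 1→3 for the shortest). After that I turned the table one click clockwise by the hub bar. After the last click I rolled the wheel from 3 back to 0.
- **Last pictures:**
  - The tallest bottle stands upright at stop 3, the middle-sized at stop 2 and the shortest at stop 1. Each is within about 5 mm of its stop by the top camera.
  - The wheel shows 0 at the pointer.
  - The tape roll, pen pot, calculator and reagent bottles look unmoved, and the arm is clear of everything.
- **One slip:** After the first table turn I commanded an extra wrist rotation while the fingers were opening on the hub bar. The next picture showed the table still on its click and the tallest bottle standing at stop 1.
- **One disagreement:** The first position I took from the wrist camera, taken just as the arm finished a move, was about 8–10 mm off the fixed cameras. I used the fixed cameras, and the grasps confirmed them.

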